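# Wedge the swing-out tube rack home and clip the tubes into it

### The arm

A 6-joint arm with a two-finger parallel gripper is mounted at the origin on the work surface. World frame = base frame: x ahead of the robot, y to its left, z up, the work surface at z = 0. Lengths are in mm, angles in rad, forces in N, time in s.
With the tool pointing down it reaches from about 325 to 775 mm from the base axis. Payload 9.3 kg.
Tool frame: the origin (TCP) lies midway between the tips of the shut fingers; the grasp point (between the pads) lies 19 mm behind it; z points along the fingers, x is the direction in which the jaws open and shut, and the axes are right-handed (so a half turn about z gives the same grasp; the last joint's range is limited). The gripper opens to 85 mm and grips with 20 to 120 N. Pads are 22 mm wide; open, the fingers measure 114 mm over their backs; the gripper's body (76 mm by 85 mm) begins 54 mm behind the grasp point. The pads swing forward as they close: fully open they stand 13 mm farther back than shut.
Start: joints at [-1.44, 0.259, 0.021, 1.334, 0, 1.418], TCP at [153.996, -527.998, 231.279] pointing down, gripper open.
Joint ranges: [-3.04, 3.04], [-0.91, 1.82], [-1.04, 1.36], [-1.92, 1.95], [-1.52, 1.45], [-3.14, 3.14]. Speed limits (rad/s): [2.22, 2.22, 2.79, 3.14, 3.14, 3.14].

### API

Orientations are given as a 3x3 rotation matrix whose columns are the frame's x, y, z axes.
In Python, from cell import manip gives the robot as it stands.
- The arm moves only by the tool move_arm, never from a script. Its arguments are lists of equal length, an entry for each row: "translation": the shift along the tool's x, y, z in cm, a list of three; "dr": the turn, a rotation vector about the tool's x, y, z in rad, a list of three; "fingers": the closure, from -1 (fully open) to 1 (shut), so that 0 is half open. In form: {"translation": [[x, y, z], ...], "dr": [[ax, ay, az], ...], "fingers": [fingers, ...]}. A call has 1 to 5 rows; each row shifts and turns the commanded pose from where the row before left it, along the tool's axes as they then stand; what a row does not reach is not made up. A row lasts 1/10 s, in which the tool goes at most 50 mm and 8.59 degrees, less where a joint would pass 70% of its speed; a pose out of reach is approached as far as the arm can. A call with a gripper value outside its range is refused whole. The fingers move at their own pace and stop on an object; "grip_force" is the grip in N (left out, the last holds). Time passes only in rows, so rows that do not move let the fingers close. It gives the time, the measured TCP pose, the force and the opening at its end, in the units of the state.
- manip.read_state(): the state, without advancing time (a new reading comes with each control period).
- manip.grab_frame(name): name is "scene" or "top" or "wrist"; returns the picture (420x560x3 uint8, red, green, blue); there is no depth.
- manip.camera_info(name): a dict with "intrinsics" (3x3 intrinsics, pixels), "distortion" ([k1, k2, p1, p2, k3] as OpenCV has them; the pictures are not rectified), "xyz" and "rotation" of the camera in the world. Camera axes: x right, y down, z forward; pixel columns grow to the right and rows downward; lengths in mm; the calibration is good to about 2 mm. A picture is of the moment at which its call begins: read the wrist's pose just before it. camera_info takes no time and is no camera call; for the wrist camera it gives the pose at the moment of the call.
- manip.sign_off(): hands the job in, once; it reports no verdict.
The state is a dict: "time_s": time; "joint_pos": joint angles; "joint_velocities": joint speeds; "joint_torque": joint torques, N m; "tool_pos": TCP position; "tool_rot": TCP orientation; "ft_force": force on the tool from outside, world axes, zero at the start; "wrist_torque": the same for the moment, N m; "gripper_width": finger opening in mm.
Only numpy, scipy, OpenCV 4.12 (cv2) and the standard library are available. Lean on these libraries where they do the work, as an engineer would, in place of code of your own. Each camera call takes 0.05 s, during which the arm holds its last target.

### The job

The swing-out tube rack on the shelf keeps springing open: before any tube goes in, use the door wedge to push it fully home and tap the wedge in under its front board until the rack stays jammed there by itself, with the wedge let go. Then pick up every loose aluminium tube and press each one down past the sprung jaws into a clip of its own, middle of the tube between the clip's two forks, until it sits right down and the jaw has closed over it; the rack must still be home and jammed at the end. Leave the other things on the shelf where they are.

Things in the scene. Friction and masses are not known exactly. Their poses are not given: they have to be found in the camera images.
- rack: Fixed frame of the pale wooden swing-out tube rack. Origin on the shelf surface, midway along the rack's front face as it stands when home; x level into the rack (away from the robot's side), y left along the front, z up. Hinge post 135 mm tall at y 163 to 189, x -7 to 27 mm; stop post 66 mm tall behind at x 122 to 144, y -46 to -16.
- swing (a joint): Swinging part of the rack (front board, plate, clips), on a vertical hinge at x 10, y 158 mm of the rack frame. 0 = fully home; grows (rad, to 0.26) as its right end swings out to -x. A weak spring urges it out to about 0.2 (0.12 N m at home; friction 0.05 N m), so it will not stay home alone. A wedge pushed under the board towards +x carries it home, then jams it.
- board (a point): Lower front edge of the front board at its free right end, 13 mm up; moves with the swing. When home the board spans x 0 to 20, y -148 to 148 mm of the rack frame, 13 to 55 mm up: a 13 mm gap under it, open behind too. On it a plate reaches back to x = 120, upper side 65 mm up, carrying five clips in a row 62 mm apart.
- wedge: Wooden door wedge with a grippy rubber sole, 150 long, 40 wide, about 120 g, flat upright sides. Origin at the centre of its underside; x points to the thin tip. Height 4 mm at the tip (x +75) rising evenly to 28 mm at the thick end (x -75). It jams when about 56 mm of it have gone under the front board; a push of 10 to 15 N is enough and it then stays by itself.
- clip1 (a point): Clip 1 (leftmost): where the middle of a fully seated tube lies, 94 mm above the shelf, 29 mm above the plate; x along the tube, z up; moves with the swing. Two like forks, 14 mm thick, centred 36 mm either side along x, with room between for fingers. In each, a flat seat between a fixed prong on the right (face 10.5 mm off, top 16 mm above this point) and the jaw on the left.
- jaw1 (a joint): Sprung steel jaw of clip 1 (one for both forks), hinged at its foot along x. 0 = closed, its round noses (top 17.5 mm above the clip point) reaching over the left side of the tube; grows (rad) as pushed aside to the left. A tube pushed straight down shoves it aside (about 5 to 10 N) and it springs back over the tube.
- clip2 (a point): Clip 2 (second from left): where the middle of a fully seated tube lies, 94 mm above the shelf, 29 mm above the plate; x along the tube, z up; moves with the swing. Two like forks, 14 mm thick, centred 36 mm either side along x, with room between for fingers. In each, a flat seat between a fixed prong on the right (face 10.5 mm off, top 16 mm above this point) and the jaw on the left.
- jaw2 (a joint): Sprung steel jaw of clip 2 (one for both forks), hinged at its foot along x. 0 = closed, its round noses (top 17.5 mm above the clip point) reaching over the left side of the tube; grows (rad) as pushed aside to the left. A tube pushed straight down shoves it aside (about 5 to 10 N) and it springs back over the tube.
- clip3 (a point): Clip 3 (middle): where the middle of a fully seated tube lies, 94 mm above the shelf, 29 mm above the plate; x along the tube, z up; moves with the swing. Two like forks, 14 mm thick, centred 36 mm either side along x, with room between for fingers. In each, a flat seat between a fixed prong on the right (face 10.5 mm off, top 16 mm above this point) and the jaw on the left.
- jaw3 (a joint): Sprung steel jaw of clip 3 (one for both forks), hinged at its foot along x. 0 = closed, its round noses (top 17.5 mm above the clip point) reaching over the left side of the tube; grows (rad) as pushed aside to the left. A tube pushed straight down shoves it aside (about 5 to 10 N) and it springs back over the tube.
- clip4 (a point): Clip 4 (fourth from left): where the middle of a fully seated tube lies, 94 mm above the shelf, 29 mm above the plate; x along the tube, z up; moves with the swing. Two like forks, 14 mm thick, centred 36 mm either side along x, with room between for fingers. In each, a flat seat between a fixed prong on the right (face 10.5 mm off, top 16 mm above this point) and the jaw on the left.
- jaw4 (a joint): Sprung steel jaw of clip 4 (one for both forks), hinged at its foot along x. 0 = closed, its round noses (top 17.5 mm above the clip point) reaching over the left side of the tube; grows (rad) as pushed aside to the left. A tube pushed straight down shoves it aside (about 5 to 10 N) and it springs back over the tube.
- clip5 (a point): Clip 5 (rightmost): where the middle of a fully seated tube lies, 94 mm above the shelf, 29 mm above the plate; x along the tube, z up; moves with the swing. Two like forks, 14 mm thick, centred 36 mm either side along x, with room between for fingers. In each, a flat seat between a fixed prong on the right (face 10.5 mm off, top 16 mm above this point) and the jaw on the left.
- jaw5 (a joint): Sprung steel jaw of clip 5 (one for both forks), hinged at its foot along x. 0 = closed, its round noses (top 17.5 mm above the clip point) reaching over the left side of the tube; grows (rad) as pushed aside to the left. A tube pushed straight down shoves it aside (about 5 to 10 N) and it springs back over the tube.
- tube1: Capped aluminium storage tube, 150 mm long, 18 mm diameter over its middle 116 mm, with 22 mm square black end caps (17 mm long); 60 g. Origin at its middle on its axis (11 mm above the shelf when lying), x along it; both ends alike, may be turned about its axis. Three to five tubes are present; None = absent.
- tube2: Capped aluminium storage tube, 150 mm long, 18 mm diameter over its middle 116 mm, with 22 mm square black end caps (17 mm long); 60 g. Origin at its middle on its axis (11 mm above the shelf when lying), x along it; both ends alike, may be turned about its axis. Three to five tubes are present; None = absent.
- tube3: Capped aluminium storage tube, 150 mm long, 18 mm diameter over its middle 116 mm, with 22 mm square black end caps (17 mm long); 60 g. Origin at its middle on its axis (11 mm above the shelf when lying), x along it; both ends alike, may be turned about its axis. Three to five tubes are present; None = absent.
- tube4: Capped aluminium storage tube, 150 mm long, 18 mm diameter over its middle 116 mm, with 22 mm square black end caps (17 mm long); 60 g. Origin at its middle on its axis (11 mm above the shelf when lying), x along it; both ends alike, may be turned about its axis. Three to five tubes are present; None = absent.
- tube5: Capped aluminium storage tube, 150 mm long, 18 mm diameter over its middle 116 mm, with 22 mm square black end caps (17 mm long); 60 g. Origin at its middle on its axis (11 mm above the shelf when lying), x along it; both ends alike, may be turned about its axis. Three to five tubes are present; None = absent.
- cartridge1: Orange flat cartridge 65 x 75 x 14 mm, a bystander; origin at the centre of its underside.
- cartridge2: Orange flat cartridge 65 x 75 x 14 mm, a bystander; origin at the centre of its underside.
- key_ring: Steel ring 52 mm across, 6 mm thick, a bystander; origin at the centre of its underside.
- coaster: Round dark wooden coaster, 96 mm across, 10 mm thick, a bystander; origin at the centre of its underside.

How it is judged:
By the outcome, as a careful person would: the job done as asked, in the order asked, and still so for the second after the job is handed in, with the robot touching nothing.
Of tube1, tube2, tube3, tube4, tube5 only 3 to 5 are there at a start; the rules pass over those that are not, and their reading is None.
At some moment in a run one of tube1, tube2, tube3, tube4, tube5 may be knocked a few centimetres aside while the robot is not near it.
Once in a run the grip may slacken for a moment while it holds something.
It also fails if it takes over 210 s, if anything falls off the work surface, if the arm or the gripper's body presses on something with over 40 N, if the wrist force passes 120 N, or if a joint passes its speed limit or range.

## Working session

There is one attempt and no reset: what is moved stays moved. The work goes in short steps, Python scripts to look and compute and a tool call to move; the robot and the scene stay as the last step left them, time stands still between calls to the robot, and variables do not carry over. Pictures are saved under pics/ and viewed, and the job is handed in when it is done.

Besides the shell and the picture viewer there is one more tool, called after "Call:" by a JSON object that holds its "method" and its "body". move_arm: Moves the arm, as the interface text tells. Its arguments: {"type":"object","properties":{"translation":{"type":"array"},"dr":{"type":"array"},"fingers":{"type":"array"},"grip_force":{"type":"number"}},"required":["translation","dr","fingers"]}

```bash
mkdir -p pics; ls; python3 - <<'E'
from cell import manip
import cv2,json
s=manip.read_state();print(s)
for n in("scene","top","wrist"):
    f=manip.grab_frame(n);cv2.imwrite(f"pics/a_{n}.png",f[:,:,::-1]);print(n,manip.camera_info(n))
E
```

```text
pics
{'time_s': 0.0, 'joint_pos': array([-1.43960441e+00,  2.59183906e-01,  2.07375548e-02,  1.33371206e+00,
       -1.99877927e-05,  1.41819320e+00]), 'joint_velocities': array([ 0.00096644,  0.00031307,  0.00235853,  0.00047502, -0.00157076,
        0.00017926]), 'joint_torque': array([-3.41181903e-04, -5.55641663e+01,  3.44525850e+01,  1.37268333e-02,
       -2.09055975e-04, -1.54831480e-05]), 'tool_pos': array([ 153.94918926, -527.70449008,  230.66115234]), 'tool_rot': array([[ 2.80000783e-01, -9.59999751e-01, -1.97998091e-04],
       [-9.59998823e-01, -2.80000790e-01,  1.34776293e-03],
       [-1.34929170e-03, -1.87296739e-04, -9.99999072e-01]]), 'ft_force': array([ 0.05127712,  0.38486407, -0.55513558]), 'wrist_torque': array([ 0.0173686 , -0.00527536, -0.02363424]), 'gripper_width': 85.30215910457082}
scene {'intrinsics': array([[508.3382676 ,   0.        , 279.47648616],
       [  0.        , 508.3382676 , 207.28900434],
       [  0.        ,   0.        ,   1.        ]]), 'distortion': array([0.04308582, 0.        , 0.        , 0.        , 0.        ]), 'xyz': array([1675.70
[... 458 characters left out ...]
, 'xyz': array([418.24112434,  -3.59743219, 972.185284  ]), 'rotation': array([[ 0.00944527, -0.98153797,  0.19103405],
       [-0.99992802, -0.01068469, -0.00545891],
       [ 0.00739927, -0.19096874, -0.98156823]])}
wrist {'intrinsics': array([[356.64403349,   0.        , 279.7547834 ],
       [  0.        , 356.64403349, 217.64195651],
       [  0.        ,   0.        ,   1.        ]]), 'distortion': array([-0.01822863,  0.        ,  0.        ,  0.        ,  0.        ]), 'xyz': array([ 231.10967424, -504.54250028,  373.76603708]), 'rotation': array([[ 0.27933998, -0.91160809, -0.30156238],
       [-0.96018961, -0.26594321, -0.08549928],
       [-0.00225663,  0.31344043, -0.94960518]])}
```

View pics/a_top.png

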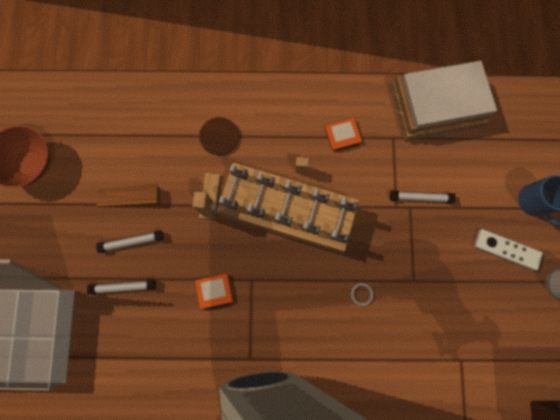

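View pics/a_scene.png

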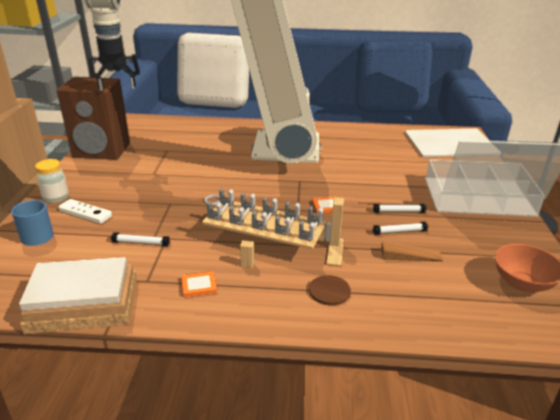

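View pics/a_wrist.png

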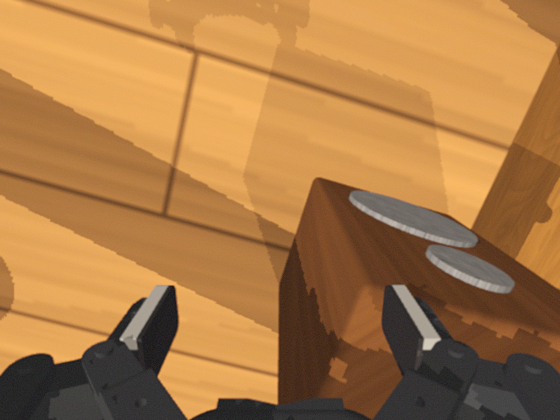

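The top view shows the rack around px (290,208) and the wedge at (128,195). There are tubes at (130,241), (122,287) and (423,197). Cartridges, ring and coaster are clear of these. Now I'll measure.

```bash
cat > h.py <<'E'
from cell import manip
import cv2,numpy as np
def ray(n,uv,ci=None):
    ci=ci or manip.camera_info(n)
    p=cv2.undistortPoints(np.array(uv,float).reshape(-1,1,2),ci["intrinsics"],ci["distortion"]).reshape(-1,2)
    d=np.c_[p,np.ones(len(p))]@np.array(ci["rotation"]).T
    return np.array(ci["xyz"]),d
def on(n,uv,z,ci=None):
    o,d=ray(n,uv,ci); t=(z-o[2])/d[:,2]; return o+d*t[:,None]
def proj(n,P,ci=None):
    ci=ci or manip.camera_info(n)
    R=np.array(ci["rotation"]);P=np.array(P,float).reshape(-1,3)
    q=(P-ci["xyz"])@R
    return cv2.projectPoints(q,np.zeros(3),np.zeros(3),ci["intrinsics"],ci["distortion"])[0].reshape(-1,2)
def crop(src,dst,x0,y0,x1,y1,k):
    f=cv2.imread(src)[y0:y1,x0:x1];cv2.imwrite(dst,cv2.resize(f,None,fx=k,fy=k,interpolation=cv2.INTER_CUBIC))
def tubes(n="top",f=None):
    # midpoints of the tubes' bright bodies -> on z=11
    f=manip.grab_frame(n) if f is None else f
    hsv=cv2.cvtColor(f,cv2.COLOR_RGB2HSV)
    m=((hsv[:,:,1]<70)&(hsv[:,:,2]>130)).astype(np.uint8)
    out=[]
    for c in cv2.findContours(m,cv2.RETR_EXTERNAL,cv2.CHAIN_APPROX_NONE)[0]:
        if cv2.contourArea(c)<60: continue
        (x,y),(w,h),a=cv2.minAreaRect(c)
        if max(w,h)/max(1,min(w,h))<3: continue
        b=cv2.boxPoints(((x,y),(w,h),a)); 
        if w<h: e=[(b[0]+b[3])/2,(b[1]+b[2])/2]
        else: e=[(b[0]+b[1])/2,(b[2]+b[3])/2]
        P=on(n,e,11); out.append((np.round([x,y],1),np.round(P.mean(0)),round(float(np.linalg.norm(P[1]-P[0])),0),round(float(np.arctan2(*(P[1]-P[0])[1::-1])),3)))
    return out
E
python3 - <<'E'
from h import *
for r in tubes(f=cv2.imread("pics/a_top.png")[:,:,::-1].copy()):print(r)
crop("pics/a_top.png","pics/a1.png",70,150,380,310,2.5)
crop("pics/a_top.png","pics/a2.png",180,150,370,260,4.2)
E
```

```text
(array([120. , 286.5]), array([408., 351.,  11.]), 114.0, -1.491)
(array([128.4, 240.7]), array([512., 340.,  11.]), 114.0, -1.349)
(array([508.4, 249.2]), array([ 501., -541.,   11.]), 153.0, -1.946)
(array([423. , 195.8]), array([ 625., -349.,   11.]), 115.0, -1.608)
```

View pics/a1.png

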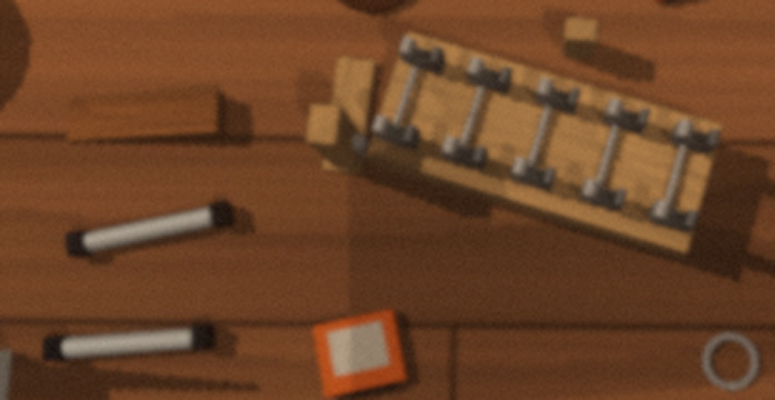

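View pics/a2.png

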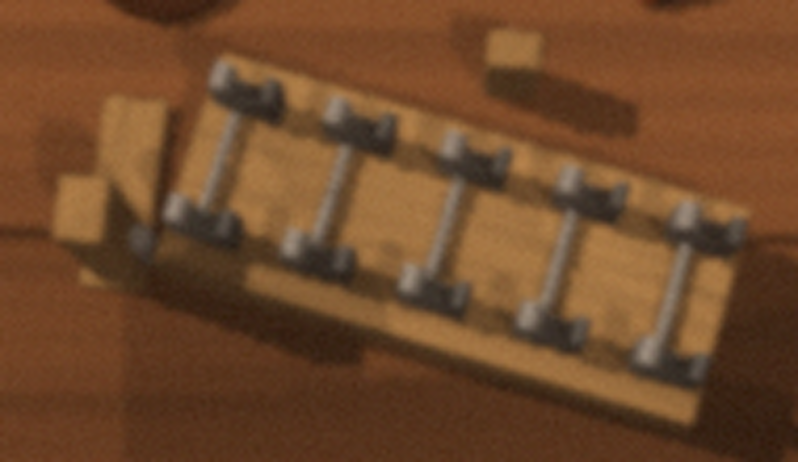

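```bash
cat >> h.py <<'E'
from scipy.spatial.transform import Rotation as Ro
def plan(pos,yaw=None,v=45,w=0.14):
    """tool-down pose: tool x at world angle yaw (mod pi handled by caller). prints rows in tool axes"""
    s=manip.read_state();p=np.array(s["tool_pos"]);R=np.array(s["tool_rot"])
    if yaw is None: R1=R
    else:
        x=np.array([np.cos(yaw),np.sin(yaw),0]);z=np.array([0,0,-1.]);R1=np.c_[x,np.cross(z,x),z]
    rv=Ro.from_matrix(R.T@R1).as_rotvec()
    d=np.array(pos,float)-p
    n=int(max(1,np.ceil(np.linalg.norm(d)/v),np.ceil(np.linalg.norm(rv)/w)))
    dR=Ro.from_rotvec(rv/n);Rc=Ro.from_matrix(R)
    T=[]
    for i in range(n):
        T.append(np.round(Rc.inv().apply(d/n)/10,2).tolist());Rc=Rc*dR
    print("n",n,"dist",np.round(d,1),"rv",np.round(rv,3));print("T",T);print("dr",np.round(rv/n,3).tolist())
def st():
    s=manip.read_state();R=np.array(s["tool_rot"])
    print("t",round(s["time_s"],2),"p",np.round(s["tool_pos"],1),"yaw",round(float(np.arctan2(R[1,0],R[0,0])),3),"zz",np.round(R[:,2],3),"F",np.round(s["ft_force"],1),"w",round(s["gripper_width"],1))
E
python3 - <<'E'
from h import *
# rough rack from top view: plate corners at z=65
k=4.2
c=lambda u,v:(180+(u+.5)/k-.5,150+(v+.5)/k-.5)
uv=[c(225,55),c(750,210)]
print(on("top",uv,65))
print("stop top",on("top",[c(515,48)],66))
print("post tops",on("top",[c(82,208),c(135,110)],135))
k=2.5;c=lambda u,v:(70+u/k,150+v/k)
print("wedge",on("top",[c(68,138),c(222,90),c(222,133),c(75,100)],10))
print("ring",on("top",[(362,294)],3),"cart",on("top",[(213,291)],7))
plan([480,-20,330],-1.87)
E
```

```text
[[ 685.39623455   97.65575521   65.        ]
 [ 603.2713752  -183.37904425   65.        ]]
stop top [[690.82449987 -58.59164205  66.        ]]
post tops [[586.41642143 157.27647881 135.        ]
 [636.0795111  133.40914871 135.        ]]
wedge [[594.38333993 420.57497342  10.        ]
 [642.29271926 278.50483732  10.        ]
 [600.75299359 275.79855746  10.        ]
 [631.06894055 417.34603759  10.        ]]
ring [[ 396.16879322 -198.66426252    3.        ]] cart [[399.82705101 140.68086426   7.        ]]
n 14 dist [326.1 507.8  99.2] rv [0.    0.001 0.583]
T [[-2.83, -3.25, -0.71], [-2.96, -3.13, -0.71], [-3.09, -3.0, -0.71], [-3.21, -2.87, -0.71], [-3.33, -2.74, -0.71], [-3.44, -2.6, -0.71], [-3.55, -2.45, -0.71], [-3.65, -2.3, -0.71], [-3.74, -2.15, -0.71], [-3.82, -1.99, -0.71], [-3.9, -1.83, -0.71], [-3.98, -1.66, -0.71], [-4.04, -1.5, -0.71], [-4.1, -1.33, -0.71]]
dr [0.0, 0.0, 0.042]
```

Call:
{"method": "move_arm", "body": {"translation": [[-2.8, -3.2, -1.5], [-3.0, -3.1, -1.5], [-3.1, -3.0, -1.5], [-3.2, -2.9, -1.5], [-3.3, -2.7, -1.0]], "dr": [[0, 0, 0.042], [0, 0, 0.042], [0, 0, 0.042], [0, 0, 0.042], [0, 0, 0.042]], "fingers": [-1, -1, -1, -1, -1]}}

```text
time_s: 0.65
tool_pos: [270.2, -345.7, 302.1]
tool_rot: [[0.072, -0.997, 0.0], [-0.997, -0.072, -0.001], [0.001, -0.0, -1.0]]
ft_force: [0.7, -1.3, 0.3]
gripper_width: 85.3
```

Call:
{"method": "move_arm", "body": {"translation": [[-3.4, -2.6, -0.7], [-3.6, -2.5, -0.7], [-3.6, -2.3, -0.7], [-3.7, -2.1, -0.7], [-3.8, -2.0, -0.7]], "dr": [[0, 0, 0.042], [0, 0, 0.042], [0, 0, 0.042], [0, 0, 0.042], [0, 0, 0.042]], "fingers": [-1, -1, -1, -1, -1]}}

```text
time_s: 1.15
tool_pos: [387.1, -165.3, 336.6]
tool_rot: [[-0.138, -0.99, 0.0], [-0.99, 0.138, -0.0], [0.0, -0.0, -1.0]]
ft_force: [0.6, -1.4, -0.2]
gripper_width: 85.6
```

Call:
{"method": "move_arm", "body": {"translation": [[-3.9, -1.8, -0.7], [-4.0, -1.7, -0.7], [-4.0, -1.5, -0.7], [-4.1, -1.3, -0.7], [0, 0, 0]], "dr": [[0, 0, 0.042], [0, 0, 0.042], [0, 0, 0.042], [0, 0, 0.042], [0, 0, 0]], "fingers": [-1, -1, -1, -1, -1]}}

```text
time_s: 1.65
tool_pos: [475.9, -41.0, 364.3]
tool_rot: [[-0.268, -0.963, 0.005], [-0.963, 0.268, 0.017], [-0.017, 0.0, -1.0]]
ft_force: [-1.2, -0.5, 0.1]
gripper_width: 85.2
```

```bash
python3 - <<'E'
from h import *
import pickle
st()
ci=manip.camera_info("wrist");f=manip.grab_frame("wrist");cv2.imwrite("pics/b_w.png",f[:,:,::-1]);pickle.dump(ci,open("b_w.pkl","wb"))
f=manip.grab_frame("top");cv2.imwrite("pics/b_t.png",f[:,:,::-1])
E
```

```text
t 1.65 p [475.9 -41.  364.3] yaw -1.842 zz [ 0.005  0.017 -1.   ] F [-1.2 -0.5  0.1] w 85.2
```

View pics/b_w.png

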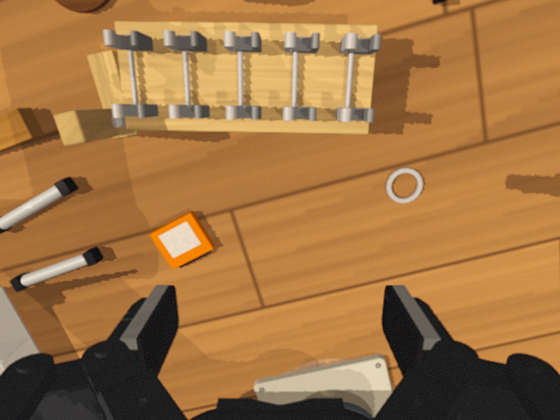

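```bash
python3 - <<'E'
from h import *
crop("pics/b_w.png","pics/b1.png",50,0,250,150,4)
crop("pics/b_w.png","pics/b2.png",220,0,420,150,4)
E
```

```text
(no output)
```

View pics/b1.png

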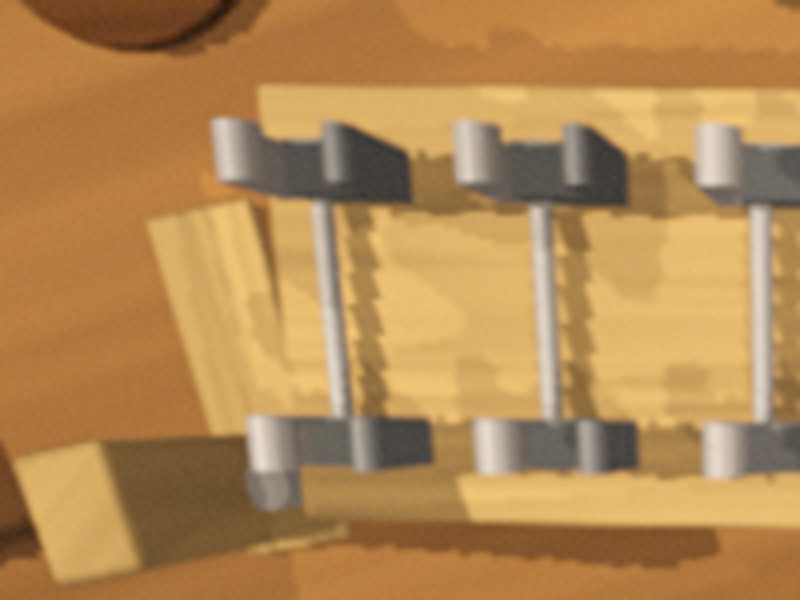

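View pics/b2.png

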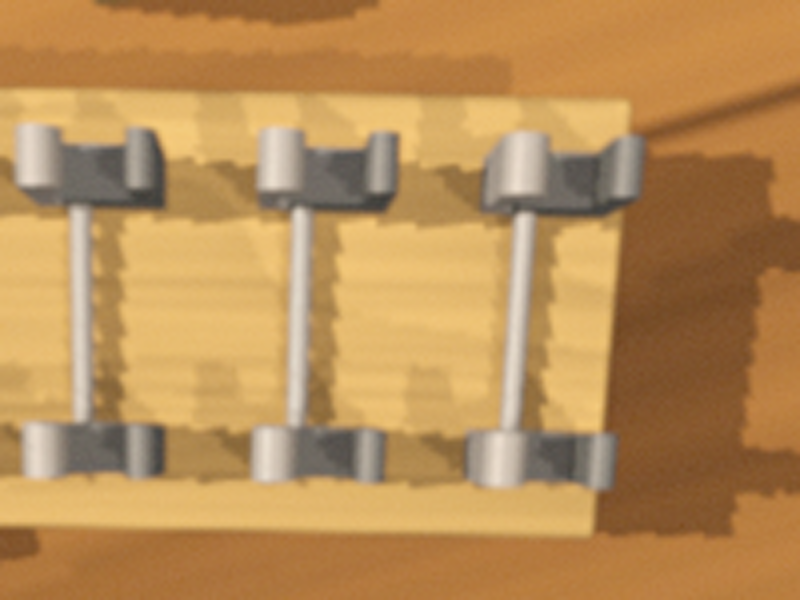

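```bash
python3 - <<'E'
from h import *
import pickle
ci=pickle.load(open("b_w.pkl","rb"))
c1=lambda u,v:(50+u/4,v/4);c2=lambda u,v:(220+u/4,v/4)
P=on("wrist",[c1(259,86),c2(630,100),c2(593,535)],65,ci);print(P.round(1))
print("len",np.linalg.norm(P[0]-P[1]),"depth",np.linalg.norm(P[2]-P[1]))
d=P[0]-P[1];print("yaw x",np.arctan2(d[1],d[0])-np.pi/2)
e=P[1]-P[2];print("yaw x side",np.arctan2(e[1],e[0]))
H=on("wrist",[c1(18,462),c1(100,442),c1(143,567),c1(62,584)],135,ci);print("hinge post",H.round(1),H.mean(0))
print([np.linalg.norm(H[i]-H[(i+1)%4]).round(1) for i in range(4)])
for a,b in((0,3),(1,2)): 
    q=H[a]-H[b];print("post yaw",np.arctan2(q[1],q[0]))
for a,b in((0,1),(3,2)):
    q=H[a]-H[b];print("post yaw",np.arctan2(q[1],q[0])-np.pi/2)
# noses, front & back at z=111.5 for each clip: 
nz=[[c1(235,120),c1(272,417)],[c1(478,121),c1(497,419)],[c1(717,124),c1(722,424)],[c2(280,128),c2(272,428)],[c2(525,132),c2(500,432)]]
pb=[[c2(0,0)]]
for q in nz:print(on("wrist",q,111.5,ci).round(1))
crop("pics/a_top.png","pics/b3.png",280,140,330,190,10)
crop("pics/a_top.png","pics/b4.png",90,170,180,220,8)
E
```

```text
[[ 685.9   99.4   65. ]
 [ 602.2 -182.2   65. ]
 [ 488.6 -149.    65. ]]
len 293.75490027908717 depth 118.34335557526896
yaw x -0.2888050666948794
yaw x side -0.2842040028912814
hinge post [[602.5 168.4 135. ]
 [601.1 145.6 135. ]
 [569.3 148.4 135. ]
 [571.2 171.2 135. ]] [586.0368488  158.41265447 135.        ]
[np.float64(22.8), np.float64(31.9), np.float64(22.9), np.float64(31.5)]
post yaw -0.08719617588857471
post yaw -0.08620833091781406
post yaw -0.06045102017460913
post yaw -0.08064940421139943
[[666.4  91.2 111.5]
 [597.2 110.8 111.5]]
[[649.   31.7 111.5]
 [580.2  52.5 111.5]]
[[631.7 -26.1 111.5]
 [562.7  -5.  111.5]]
[[614.3 -84.5 111.5]
 [545.3 -63.7 111.5]]
[[ 596.9 -143.2  111.5]
 [ 528.2 -121.6  111.5]]
```

View pics/b3.png

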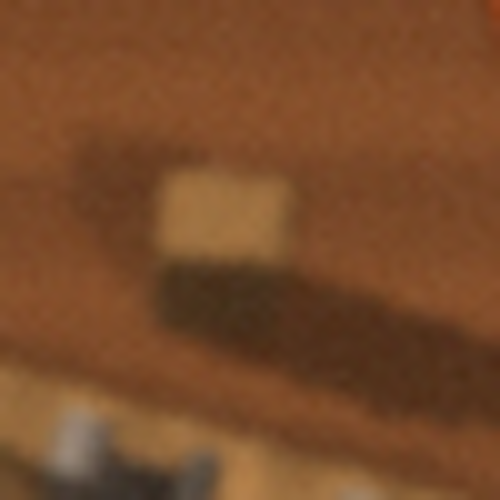

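View pics/b4.png

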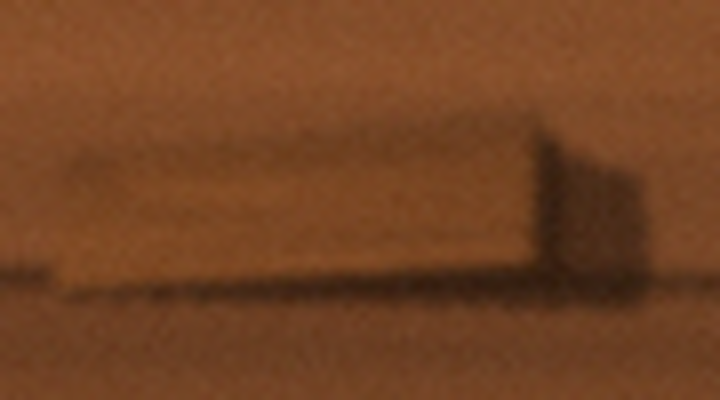

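```bash
python3 - <<'E'
from h import *
c=lambda u,v:(90+u/8,170+v/8)
A=on("top",[c(538,125),c(538,266)],28);B=on("top",[c(58,160),c(58,288)],4);print(A.round(1),B.round(1))
a=A.mean(0)[:2];b=B.mean(0)[:2];print("len",np.linalg.norm(b-a),"c",(a+b)/2,"dir",np.arctan2(*(b-a)[::-1]))
d=(b-a)/np.linalg.norm(b-a);print("grasp pt x=-45", (a+b)/2-45*d)
plan([600,300,250],0.05)
E
```

```text
[[639.  276.9  28. ]
 [597.2 274.1  28. ]] [[632.3 426.5   4. ]
 [593.6 422.9   4. ]]
len 149.30006359507524 c [615.50614767 350.1274327 ] dir 1.6051510360974417
grasp pt x=-45 [617.0518055  305.15398562]
n 14 dist [ 125.6  342.8 -113.8] rv [-0.015  0.012 -1.896]
T [[-2.59, -0.2, 0.85], [-2.54, -0.55, 0.85], [-2.44, -0.88, 0.85], [-2.3, -1.21, 0.85], [-2.12, -1.51, 0.84], [-1.89, -1.78, 0.84], [-1.64, -2.02, 0.84], [-1.35, -2.22, 0.83], [-1.04, -2.39, 0.83], [-0.71, -2.51, 0.83], [-0.36, -2.58, 0.82], [-0.01, -2.61, 0.82], [0.34, -2.58, 0.82], [0.69, -2.52, 0.82]]
dr [-0.001, 0.001, -0.135]
```

```bash
python3 - <<'E'
from h import *
print(manip.read_state()["joint_pos"].round(3))
E
```

```text
[-0.277  0.124  0.183  1.63   0.016  3.141]
```

Call:
{"method": "move_arm", "body": {"translation": [[0, 0, 0], [0, 0, 0], [0, 0, 0], [0, 0, 0], [0, 0, 0]], "dr": [[-0.015, 0, -0.14], [0, 0, -0.14], [0, 0, -0.14], [0, 0, -0.14], [0, 0, -0.14]], "fingers": [-1, -1, -1, -1, -1]}}

```text
time_s: 2.25
tool_pos: [473.5, -44.0, 364.1]
tool_rot: [[0.414, -0.91, -0.011], [-0.91, -0.414, 0.019], [-0.022, 0.002, -1.0]]
ft_force: [0.1, 0.4, -0.3]
gripper_width: 85.2
```

Call:
{"method": "move_arm", "body": {"translation": [[0, 0, 0], [0, 0, 0], [0, 0, 0], [0, 0, 0], [0, 0, 0]], "dr": [[0, 0, -0.14], [0, 0, -0.14], [0, 0, -0.14], [0, 0, -0.14], [0, 0, -0.14]], "fingers": [-1, -1, -1, -1, -1]}}

```text
time_s: 2.75
tool_pos: [473.5, -44.0, 364.1]
tool_rot: [[0.903, -0.429, -0.011], [-0.429, -0.903, 0.019], [-0.018, -0.012, -1.0]]
ft_force: [-0.9, -0.4, 0.3]
gripper_width: 85.7
```

Call:
{"method": "move_arm", "body": {"translation": [[0, 0, 0], [0, 0, 0], [0, 0, 0], [0, 0, 0], [0, 0, 0]], "dr": [[0, 0, -0.14], [0, 0, -0.14], [0, 0, -0.14], [0, 0, -0.14], [0, 0, -0.14]], "fingers": [-1, -1, -1, -1, -1]}}

```text
time_s: 3.25
tool_pos: [473.5, -44.0, 364.1]
tool_rot: [[0.967, 0.253, -0.011], [0.254, -0.967, 0.019], [-0.006, -0.021, -1.0]]
ft_force: [0.2, -0.1, 0.8]
gripper_width: 85.2
```

```bash
python3 - <<'E'
from h import *
st();print(manip.read_state()["joint_pos"].round(3))
plan([590,290,250],2.5)
E
```

```text
t 3.25 p [473.5 -44.  364.1] yaw 0.256 zz [-0.011  0.019 -1.   ] F [ 0.2 -0.1  0.8] w 85.2
[-0.279  0.133  0.194  1.647  0.015  1.036]
n 17 dist [ 116.5  334.  -114.1] rv [-0.018 -0.02  -2.244]
T [[1.16, -1.71, 0.7], [1.38, -1.55, 0.7], [1.57, -1.35, 0.69], [1.74, -1.13, 0.69], [1.87, -0.89, 0.69], [1.97, -0.64, 0.68], [2.04, -0.38, 0.68], [2.08, -0.1, 0.68], [2.07, 0.17, 0.68], [2.03, 0.44, 0.67], [1.96, 0.7, 0.67], [1.85, 0.95, 0.67], [1.71, 1.19, 0.67], [1.54, 1.4, 0.67], [1.34, 1.59, 0.67], [1.12, 1.75, 0.67], [0.88, 1.89, 0.67]]
dr [-0.001, -0.001, -0.132]
```

Call:
{"method": "move_arm", "body": {"translation": [[1.2, -1.7, 0.7], [1.4, -1.55, 0.7], [1.6, -1.35, 0.7], [1.75, -1.1, 0.7], [1.9, -0.9, 0.7]], "dr": [[-0.001, -0.001, -0.132], [-0.001, -0.001, -0.132], [-0.001, -0.001, -0.132], [-0.001, -0.001, -0.132], [-0.001, -0.001, -0.132]], "fingers": [-1, -1, -1, -1, -1]}}

```text
time_s: 3.75
tool_pos: [509.8, 55.0, 330.1]
tool_rot: [[0.609, 0.793, -0.012], [0.793, -0.609, 0.012], [0.002, -0.017, -1.0]]
ft_force: [0.2, -1.0, -0.4]
gripper_width: 85.3
```

Call:
{"method": "move_arm", "body": {"translation": [[1.95, -0.65, 0.7], [2.05, -0.4, 0.7], [2.1, -0.1, 0.7], [2.1, 0.15, 0.7], [2.05, 0.45, 0.7]], "dr": [[-0.001, -0.001, -0.132], [-0.001, -0.001, -0.132], [-0.001, -0.001, -0.132], [-0.001, -0.001, -0.132], [-0.001, -0.001, -0.132]], "fingers": [-1, -1, -1, -1, -1]}}

```text
time_s: 4.25
tool_pos: [544.4, 153.7, 295.7]
tool_rot: [[-0.005, 1.0, -0.009], [1.0, 0.005, 0.005], [0.006, -0.009, -1.0]]
ft_force: [0.2, 0.1, -0.2]
gripper_width: 85.3
```

Call:
{"method": "move_arm", "body": {"translation": [[1.95, 0.7, 0.7], [1.85, 0.95, 0.7], [1.7, 1.2, 0.7], [1.55, 1.4, 0.7], [1.35, 1.6, 0.7]], "dr": [[-0.001, -0.001, -0.132], [-0.001, -0.001, -0.132], [-0.001, -0.001, -0.132], [-0.001, -0.001, -0.132], [-0.001, -0.001, -0.132]], "fingers": [-1, -1, -1, -1, -1]}}

```text
time_s: 4.75
tool_pos: [579.3, 251.8, 260.8]
tool_rot: [[-0.617, 0.787, -0.003], [0.787, 0.617, 0.002], [0.004, -0.001, -1.0]]
ft_force: [0.3, 0.5, -0.3]
gripper_width: 85.5
```

```bash
python3 - <<'E'
from h import *
st();print(manip.read_state()["joint_pos"].round(3))
plan([617,290,200],-3.107)
E
```

```text
t 4.75 p [579.3 251.8 260.8] yaw 2.236 zz [-0.003  0.002 -1.   ] F [ 0.3  0.5 -0.3] w 85.5
[ 0.276  0.4    0.304  1.477  0.003 -0.389]
n 7 dist [ 37.7  38.2 -60.8] rv [ 0.001 -0.004 -0.94 ]
T [[0.09, 0.76, 0.87], [-0.01, 0.77, 0.87], [-0.11, 0.76, 0.87], [-0.21, 0.74, 0.87], [-0.31, 0.7, 0.87], [-0.4, 0.66, 0.87], [-0.48, 0.6, 0.87]]
dr [0.0, -0.001, -0.134]
```

Call:
{"method": "move_arm", "body": {"translation": [[0.1, 0.75, 0.9], [0, 0.75, 0.9], [-0.1, 0.75, 0.9], [-0.2, 0.75, 0.9], [-0.3, 0.7, 0.9]], "dr": [[0, 0, -0.132], [0, 0, -0.132], [0, 0, -0.132], [0, 0, -0.132], [0, 0, -0.132]], "fingers": [-1, -1, -1, -1, -1]}}

```text
time_s: 5.25
tool_pos: [605.9, 278.4, 215.7]
tool_rot: [[-0.97, 0.243, -0.003], [0.243, 0.97, 0.002], [0.003, 0.002, -1.0]]
ft_force: [-0.6, -0.2, 0.0]
gripper_width: 85.2
```

Call:
{"method": "move_arm", "body": {"translation": [[-0.4, 0.7, 0.9], [-0.5, 0.6, 0.9], [0, 0, 0], [0, 0, 0]], "dr": [[0, 0, -0.132], [0, 0, -0.132], [0, 0, 0], [0, 0, 0]], "fingers": [-1, -1, -1, -1]}}

```text
time_s: 5.65
tool_pos: [616.8, 289.9, 198.2]
tool_rot: [[-1.0, -0.01, -0.003], [-0.01, 1.0, 0.002], [0.003, 0.002, -1.0]]
ft_force: [0.5, 0.2, -0.2]
gripper_width: 85.5
```

```bash
python3 - <<'E'
from h import *
import pickle
st()
ci=manip.camera_info("wrist");f=manip.grab_frame("wrist");cv2.imwrite("pics/c_w.png",f[:,:,::-1]);pickle.dump(ci,open("c_w.pkl","wb"))
E
```

```text
t 5.65 p [616.8 289.9 198.2] yaw -3.131 zz [-0.003  0.002 -1.   ] F [ 0.5  0.2 -0.2] w 85.5
```

View pics/c_w.png

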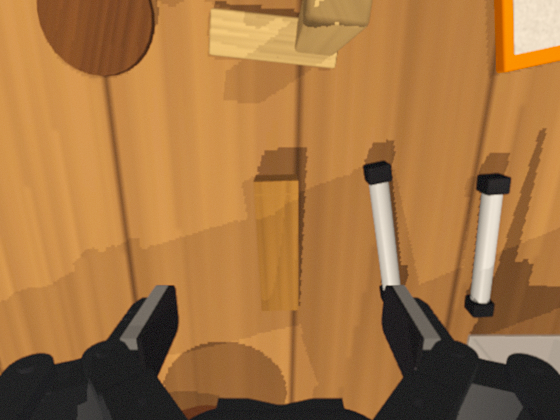

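```bash
python3 - <<'E'
from h import *
import pickle
ci=pickle.load(open("c_w.pkl","rb"))
A=on("wrist",[(254.5,181),(298,180.5)],28,ci);B=on("wrist",[(260,310.5),(298,309.5)],4,ci)
print(A.round(1),B.round(1))
a=A.mean(0)[:2];b=B.mean(0)[:2];d=(b-a)/np.linalg.norm(b-a);print("len",np.linalg.norm(b-a),"c",(a+b)/2,"dir",np.arctan2(d[1],d[0]),"g",(a+b)/2-50*d)
crop("pics/c_w.png","pics/c1.png",220,150,340,330,3.3)
E
```

```text
[[638.7 280.   28. ]
 [599.8 279.2  28. ]] [[636.1 429.3   4. ]
 [594.6 427.8   4. ]]
len 148.9973476647089 c [617.28866619 354.1040417 ] dir 1.596600831912055 g [618.57874827 304.12068759]
```

View pics/c1.png

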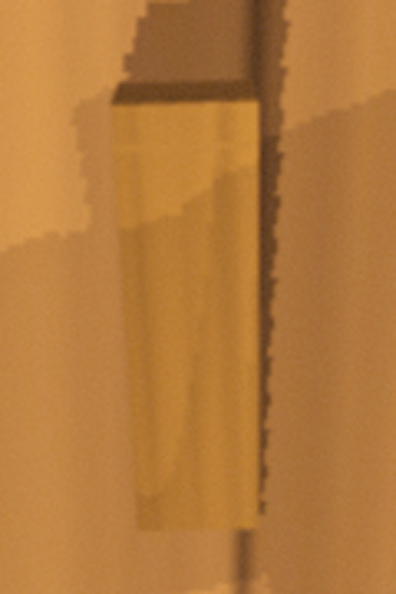

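```bash
python3 - <<'E'
from h import *
plan([618,305,3],-3.112)
E
```

```text
n 5 dist [   1.1   14.9 -195.7] rv [ 0.003 -0.002 -0.019]
T [[-0.03, 0.29, 3.92], [-0.03, 0.29, 3.92], [-0.03, 0.29, 3.92], [-0.03, 0.29, 3.91], [-0.03, 0.29, 3.91]]
dr [0.001, -0.0, -0.004]
```

Call:
{"method": "move_arm", "body": {"translation": [[0, 0.3, 4], [0, 0.3, 4], [0, 0.3, 4], [0, 0.3, 4], [-0.1, 0.3, 3]], "dr": [[0, 0, -0.004], [0, 0, -0.004], [0, 0, -0.004], [0, 0, -0.004], [0, 0, -0.004]], "fingers": [-1, -1, -1, -1, -0.7]}}

```text
time_s: 6.2
tool_pos: [616.3, 306.0, 6.8]
tool_rot: [[-0.999, -0.032, -0.003], [-0.032, 0.999, 0.003], [0.003, 0.003, -1.0]]
ft_force: [-0.4, 0.7, -1.0]
gripper_width: 73.5
```

Call:
{"method": "move_arm", "body": {"translation": [[0, 0, 0.6], [0, 0, 0], [0, 0, 0], [0, 0, 0], [0, 0, 0]], "dr": [[0, 0, 0], [0, 0, 0], [0, 0, 0], [0, 0, 0], [0, 0, 0]], "fingers": [-0.4, -0.2, 0.2, 0.5, 1], "grip_force": 60}}

```text
time_s: 6.7
tool_pos: [618.3, 306.9, 4.8]
tool_rot: [[-0.999, -0.035, 0.001], [-0.035, 0.999, 0.004], [-0.001, 0.004, -1.0]]
ft_force: [0.7, -0.7, 7.1]
gripper_width: 38.8
```

```bash
python3 - <<'E'
from h import *
st()
E
```

```text
t 6.7 p [618.3 306.9   4.8] yaw -3.107 zz [ 0.001  0.004 -1.   ] F [ 0.7 -0.7  7.1] w 38.8
```

Call:
{"method": "move_arm", "body": {"translation": [[0, 0, -0.5], [0, 0, -2], [0, 0, -3], [0, 0, -3], [0, 0, -3]], "dr": [[0, 0, 0], [0, 0, 0], [0, 0, 0], [0, 0, 0], [0, 0, 0]], "fingers": [1, 1, 1, 1, 1]}}

```text
time_s: 7.2
tool_pos: [617.1, 306.3, 119.2]
tool_rot: [[-0.999, -0.035, -0.002], [-0.035, 0.999, 0.003], [0.002, 0.003, -1.0]]
ft_force: [0.5, -0.4, -1.3]
gripper_width: 38.8
```

Call:
{"method": "move_arm", "body": {"translation": [[0, 0, -3], [0, 0, -3], [0, 0, 0], [0, 0, 0]], "dr": [[0, 0, 0], [0, 0, 0], [0, 0, 0], [0, 0, 0]], "fingers": [1, 1, 1, 1]}}

```text
time_s: 7.6
tool_pos: [617.6, 306.2, 178.2]
tool_rot: [[-0.999, -0.036, -0.001], [-0.036, 0.999, 0.004], [0.001, 0.004, -1.0]]
ft_force: [-0.6, -0.2, -2.4]
gripper_width: 38.7
```

```bash
python3 - <<'E'
from h import *
st()
f=manip.grab_frame("wrist");cv2.imwrite("pics/d_w.png",f[:,:,::-1])
plan([362,-78,170],1.485)
E
```

```text
t 7.6 p [617.6 306.2 178.2] yaw -3.106 zz [-0.001  0.004 -1.   ] F [-0.6 -0.2 -2.4] w 38.7
n 13 dist [-255.1 -384.1   -7. ] rv [-0.    -0.005  1.692]
T [[2.07, -2.88, 0.05], [1.67, -3.13, 0.05], [1.25, -3.32, 0.05], [0.81, -3.45, 0.05], [0.36, -3.53, 0.05], [-0.1, -3.55, 0.05], [-0.56, -3.5, 0.05], [-1.01, -3.4, 0.05], [-1.44, -3.24, 0.05], [-1.85, -3.02, 0.05], [-2.23, -2.76, 0.05], [-2.57, -2.45, 0.05], [-2.86, -2.09, 0.05]]
dr [-0.0, -0.0, 0.13]
```

View pics/d_w.png

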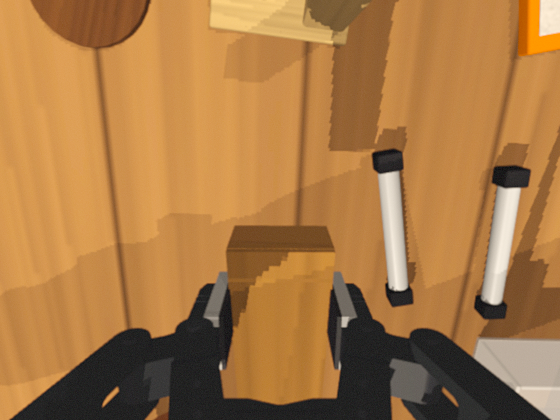

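The wedge is held square, with its thick end at px (282,238) between the pads. Now I'll carry it to in front of the rack.

Call:
{"method": "move_arm", "body": {"translation": [[2.1, -2.9, 0], [1.7, -3.1, 0], [1.25, -3.3, 0], [0.8, -3.45, 0], [0.35, -3.55, 0]], "dr": [[0, 0, 0.13], [0, 0, 0.13], [0, 0, 0.13], [0, 0, 0.13], [0, 0, 0.13]], "fingers": [1, 1, 1, 1, 1]}}

```text
time_s: 8.15
tool_pos: [517.3, 157.4, 175.7]
tool_rot: [[-0.814, 0.581, -0.005], [0.581, 0.814, 0.003], [0.006, -0.001, -1.0]]
ft_force: [1.2, -1.1, -1.6]
gripper_width: 38.8
```

Call:
{"method": "move_arm", "body": {"translation": [[-0.1, -3.55, 0], [-0.55, -3.5, 0], [-1.0, -3.4, 0], [-1.45, -3.25, 0], [-1.85, -3.0, 0]], "dr": [[0, 0, 0.13], [0, 0, 0.13], [0, 0, 0.13], [0, 0, 0.13], [0, 0, 0.13]], "fingers": [1, 1, 1, 1, 1]}}

```text
time_s: 8.65
tool_pos: [419.3, 10.0, 175.8]
tool_rot: [[-0.297, 0.955, -0.005], [0.955, 0.297, 0.003], [0.005, -0.003, -1.0]]
ft_force: [0.2, -0.9, -1.2]
gripper_width: 38.7
```

Call:
{"method": "move_arm", "body": {"translation": [[-2.2, -2.75, 0], [-2.6, -2.45, 0], [-2.8, -2.1, 0], [0, 0, 0], [0, 0, 0]], "dr": [[0, 0, 0.13], [0, 0, 0.13], [0, 0, 0.13], [0, 0, 0], [0, 0, 0]], "fingers": [1, 1, 1, 1, 1]}}

```text
time_s: 9.15
tool_pos: [361.5, -77.6, 176.2]
tool_rot: [[0.085, 0.996, -0.004], [0.996, -0.085, 0.004], [0.003, -0.004, -1.0]]
ft_force: [1.0, -0.1, -1.7]
gripper_width: 38.7
```

```bash
python3 - <<'E'
from h import *
st()
import pickle
ci=manip.camera_info("wrist");f=manip.grab_frame("wrist");cv2.imwrite("pics/e_w.png",f[:,:,::-1]);pickle.dump(ci,open("e_w.pkl","wb"))
f=manip.grab_frame("top");cv2.imwrite("pics/e_t.png",f[:,:,::-1])
plan([362,-78,8],1.485)
E
```

```text
t 9.15 p [361.5 -77.6 176.2] yaw 1.486 zz [-0.004  0.004 -1.   ] F [ 1.  -0.1 -1.7] w 38.7
n 4 dist [  -0.3   -1.2 -168.4] rv [-0.003 -0.003  0.004]
T [[-0.04, 0.01, 4.21], [-0.04, 0.01, 4.21], [-0.04, 0.0, 4.21], [-0.03, -0.0, 4.21]]
dr [-0.001, -0.001, 0.001]
```

View pics/e_w.png

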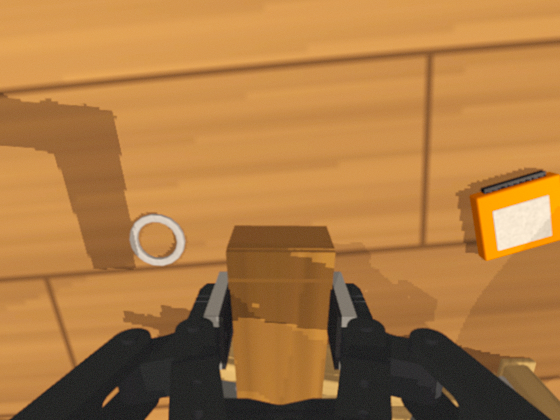

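View pics/e_t.png

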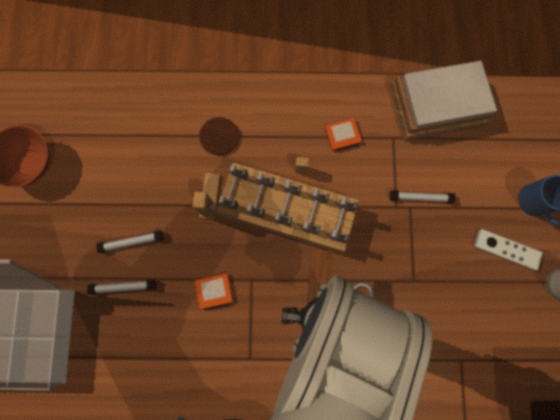

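Call:
{"method": "move_arm", "body": {"translation": [[0, 0, 4], [0, 0, 4], [0, 0, 4], [0, 0, 3.5], [0, 0, 1]], "dr": [[-0.001, -0.001, 0], [-0.001, -0.001, 0], [0, 0, 0], [0, 0, 0], [0, 0, 0]], "fingers": [1, 1, 1, 1, 1]}}

```text
time_s: 9.75
tool_pos: [360.5, -75.1, 8.8]
tool_rot: [[0.08, 0.997, -0.005], [0.997, -0.08, 0.003], [0.003, -0.006, -1.0]]
ft_force: [-0.9, -0.3, -2.1]
gripper_width: 38.8
```

Call:
{"method": "move_arm", "body": {"translation": [[0, 0, 0.3], [0, 0, 0.1], [0, 0, 0]], "dr": [[0, 0, 0], [0, 0, 0], [0, 0, 0]], "fingers": [1, 1, 1]}}

```text
time_s: 10.05
tool_pos: [362.7, -76.9, 8.3]
tool_rot: [[0.082, 0.997, 0.0], [0.997, -0.082, 0.0], [0.0, 0.0, -1.0]]
ft_force: [0.2, 0.7, -1.2]
gripper_width: 38.8
```

Call:
{"method": "move_arm", "body": {"translation": [[0, 0, 0.2], [0, 0, 0.1], [0, 0, 0]], "dr": [[0, 0, 0], [0, 0, 0], [0, 0, 0]], "fingers": [1, 1, 1]}}

```text
time_s: 10.35
tool_pos: [362.3, -77.2, 5.1]
tool_rot: [[0.083, 0.997, 0.0], [0.997, -0.083, 0.0], [0.001, 0.0, -1.0]]
ft_force: [0.1, 1.2, -0.8]
gripper_width: 38.5
```

```bash
python3 - <<'E'
from h import *
st()
f=manip.grab_frame("top");cv2.imwrite("pics/f_t.png",f[:,:,::-1])
crop("pics/f_t.png","pics/f1.png",180,150,400,310,3.5)
f=manip.grab_frame("scene");cv2.imwrite("pics/f_s.png",f[:,:,::-1])
crop("pics/f_s.png","pics/f2.png",150,150,400,310,3)
E
```

```text
t 10.35 p [362.3 -77.2   5.1] yaw 1.487 zz [ 0.  0. -1.] F [ 0.1  1.2 -0.8] w 38.5
```

View pics/f1.png

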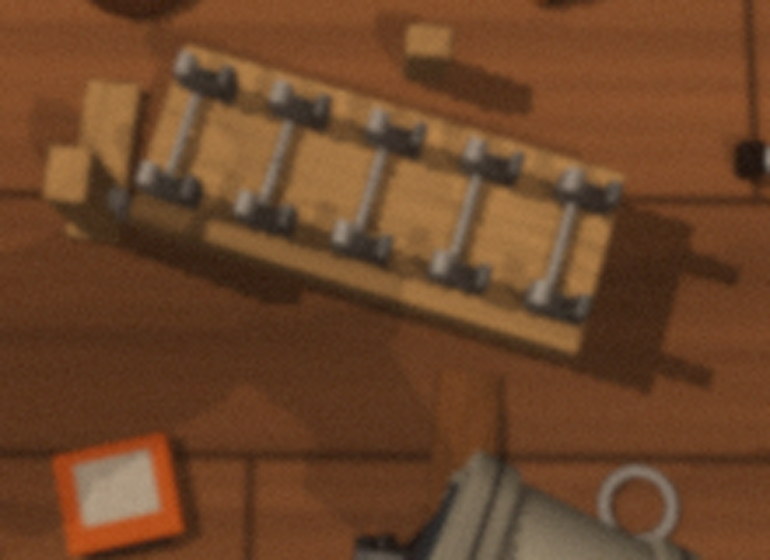

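View pics/f2.png

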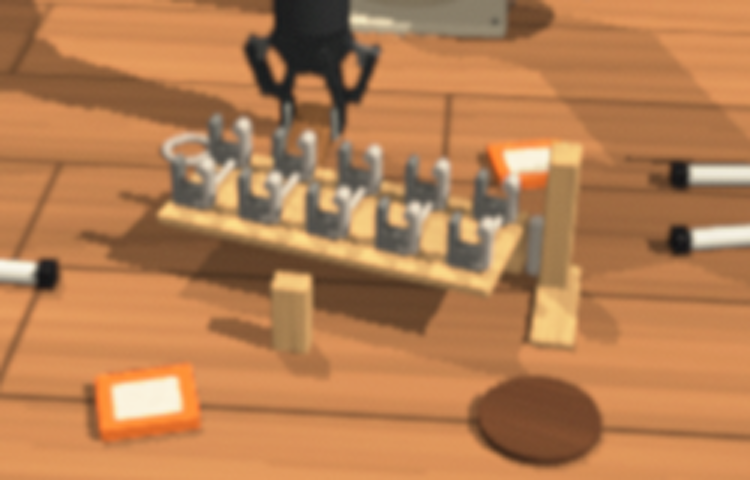

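Call:
{"method": "move_arm", "body": {"translation": [[0, 1, 0], [0, 1.5, 0], [0, 1.5, 0], [0, 1.5, 0], [0, 1.5, 0]], "dr": [[0, 0, 0], [0, 0, 0], [0, 0, 0], [0, 0, 0], [0, 0, 0]], "fingers": [1, 1, 1, 1, 1]}}

```text
time_s: 10.95
tool_pos: [432.7, -83.0, 4.8]
tool_rot: [[0.084, 0.996, -0.001], [0.996, -0.084, 0.001], [0.001, -0.001, -1.0]]
ft_force: [-8.0, 0.3, 6.8]
gripper_width: 38.7
```

Call:
{"method": "move_arm", "body": {"translation": [[0, 1, 0], [0, 1, 0], [0, 1, 0], [0, 0.5, 0], [0, 0, 0]], "dr": [[0, 0, 0], [0, 0, 0], [0, 0, 0], [0, 0, 0], [0, 0, 0]], "fingers": [1, 1, 1, 1, 1]}}

```text
time_s: 11.45
tool_pos: [466.1, -85.9, 4.2]
tool_rot: [[0.084, 0.996, -0.003], [0.996, -0.084, 0.001], [0.0, -0.003, -1.0]]
ft_force: [-3.5, -1.5, -2.9]
gripper_width: 38.9
```

```bash
python3 - <<'E'
from h import *
st()
f=manip.grab_frame("top");cv2.imwrite("pics/g_t.png",f[:,:,::-1])
crop("pics/g_t.png","pics/g1.png",180,150,400,310,3.5)
E
```

```text
t 11.45 p [466.1 -85.9   4.2] yaw 1.487 zz [-0.003  0.001 -1.   ] F [-3.5 -1.5 -2.9] w 38.9
```

View pics/g1.png

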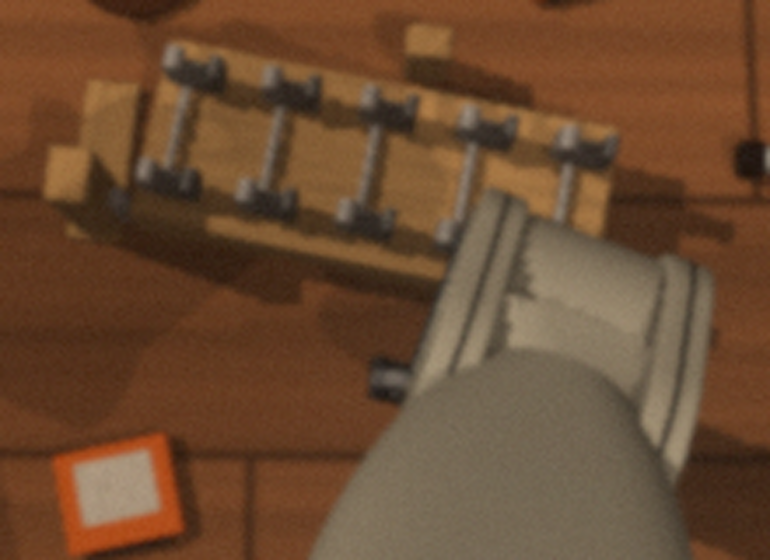

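Call:
{"method": "move_arm", "body": {"translation": [[0, 0.5, 0], [0, 0.5, 0], [0, 0.5, 0], [0, 0, 0]], "dr": [[0, 0, 0], [0, 0, 0], [0, 0, 0], [0, 0, 0]], "fingers": [1, 1, 1, 1]}}

```text
time_s: 11.9
tool_pos: [481.8, -87.3, 4.3]
tool_rot: [[0.084, 0.996, -0.002], [0.996, -0.084, 0.001], [0.0, -0.002, -1.0]]
ft_force: [-1.6, -1.9, -5.4]
gripper_width: 38.9
```

```bash
python3 - <<'E'
from h import *
st()
f=manip.grab_frame("top");cv2.imwrite("pics/g_t.png",f[:,:,::-1])
crop("pics/g_t.png","pics/g2.png",180,150,400,310,3.5)
E
```

```text
t 11.9 p [481.8 -87.3   4.3] yaw 1.487 zz [-0.002  0.001 -1.   ] F [-1.6 -1.9 -5.4] w 38.9
```

View pics/g2.png

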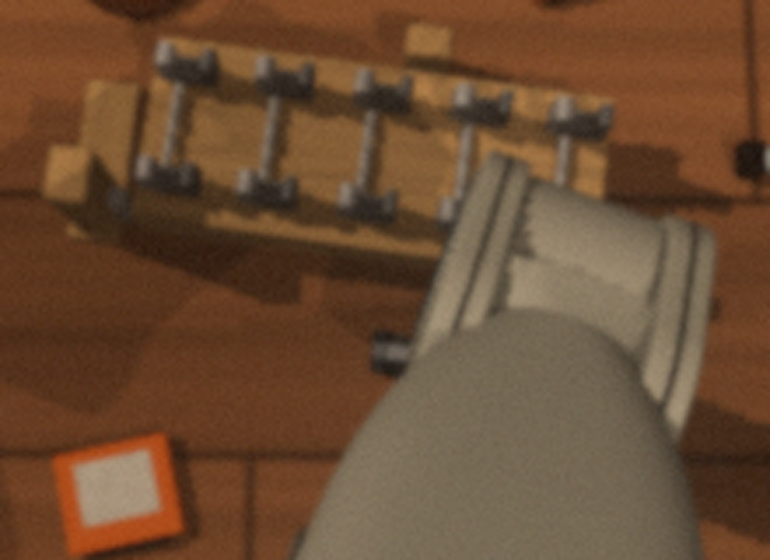

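Call:
{"method": "move_arm", "body": {"translation": [[0, 0.4, 0], [0, 0.4, 0], [0, 0, 0]], "dr": [[0, 0, 0], [0, 0, 0], [0, 0, 0]], "fingers": [1, 1, 1]}}

```text
time_s: 12.25
tool_pos: [489.1, -87.8, 4.3]
tool_rot: [[0.084, 0.996, -0.002], [0.996, -0.084, 0.001], [0.001, -0.002, -1.0]]
ft_force: [-3.5, -2.0, -4.1]
gripper_width: 38.6
```

Call:
{"method": "move_arm", "body": {"translation": [[0, 0.3, 0], [0, 0.3, 0], [0, 0, 0]], "dr": [[0, 0, 0], [0, 0, 0], [0, 0, 0]], "fingers": [1, 1, 1]}}

```text
time_s: 12.55
tool_pos: [492.4, -87.8, 4.1]
tool_rot: [[0.084, 0.996, -0.007], [0.996, -0.084, 0.001], [0.001, -0.007, -1.0]]
ft_force: [-14.6, -1.3, 2.4]
gripper_width: 38.6
```

Call:
{"method": "move_arm", "body": {"translation": [[0, 0.1, 0], [0, 0.1, 0], [0, 0, 0]], "dr": [[0, 0, 0], [0, 0, 0], [0, 0, 0]], "fingers": [1, 1, 1]}}

```text
time_s: 12.85
tool_pos: [492.4, -87.7, 4.0]
tool_rot: [[0.084, 0.996, -0.01], [0.996, -0.084, 0.001], [0.0, -0.01, -1.0]]
ft_force: [-23.4, -1.7, 9.7]
gripper_width: 39.0
```

```bash
python3 - <<'E'
from h import *
st()
f=manip.grab_frame("top");cv2.imwrite("pics/g_t.png",f[:,:,::-1])
crop("pics/g_t.png","pics/g3.png",180,150,400,310,3.5)
E
```

```text
t 12.85 p [492.4 -87.7   4. ] yaw 1.487 zz [-0.01   0.001 -1.   ] F [-23.4  -1.7   9.7] w 39.0
```

View pics/g3.png

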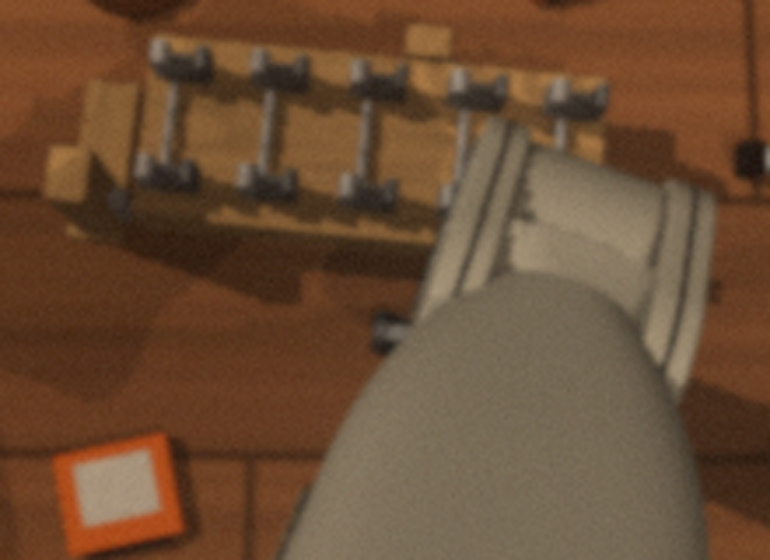

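Call:
{"method": "move_arm", "body": {"translation": [[0, -0.2, 0], [0, 0, 0], [0, 0, 0], [0, 0, 0], [0, 0, 0]], "dr": [[0, 0, 0], [0, 0, 0], [0, 0, 0], [0, 0, 0], [0, 0, 0]], "fingers": [0.7, 0.3, 0, -0.3, -0.5]}}

```text
time_s: 13.4
tool_pos: [496.6, -88.3, 5.2]
tool_rot: [[0.083, 0.997, 0.001], [0.997, -0.083, 0.001], [0.001, 0.001, -1.0]]
ft_force: [-0.6, -0.3, 0.6]
gripper_width: 64.1
```

Call:
{"method": "move_arm", "body": {"translation": [[0, 0, -0.5], [0, 0, -1.5], [0, 0, -4], [0, -2, -4], [0, -4, -3]], "dr": [[0, 0, 0], [0, 0, 0], [0, 0, 0], [0, 0, 0], [0, 0, 0]], "fingers": [-0.5, -0.5, -0.5, -0.5, -0.5]}}

```text
time_s: 13.9
tool_pos: [437.7, -83.9, 137.3]
tool_rot: [[0.083, 0.997, 0.003], [0.997, -0.083, -0.0], [-0.0, 0.003, -1.0]]
ft_force: [-0.1, -0.8, 0.9]
gripper_width: 64.1
```

Call:
{"method": "move_arm", "body": {"translation": [[4, -3, -2.5], [4, -3, -2.5], [4, 0, -2.5], [4, 0, 0], [0, 0, 0]], "dr": [[0, 0, 0], [0, 0, 0], [0, 0, 0], [0, 0, 0], [0, 0, 0]], "fingers": [-0.5, -0.5, -0.5, -0.5, -0.5]}}

```text
time_s: 14.4
tool_pos: [395.2, 75.7, 206.2]
tool_rot: [[0.078, 0.997, 0.003], [0.997, -0.078, 0.002], [0.002, 0.003, -1.0]]
ft_force: [0.2, -0.7, -0.8]
gripper_width: 63.8
```

```bash
python3 - <<'E'
from h import *
st();print(manip.read_state()["joint_pos"].round(3))
f=manip.grab_frame("top");cv2.imwrite("pics/h_t.png",f[:,:,::-1])
crop("pics/h_t.png","pics/h1.png",180,150,400,310,3.5)
f=manip.grab_frame("scene");cv2.imwrite("pics/h_s.png",f[:,:,::-1])
f=manip.grab_frame("wrist");cv2.imwrite("pics/h_w.png",f[:,:,::-1])
E
```

```text
t 14.4 p [395.2  75.7 206.2] yaw 1.492 zz [ 0.003  0.002 -1.   ] F [ 0.2 -0.7 -0.8] w 63.8
[-0.021  0.014 -0.337  1.217  0.002  0.057]
```

View pics/h1.png

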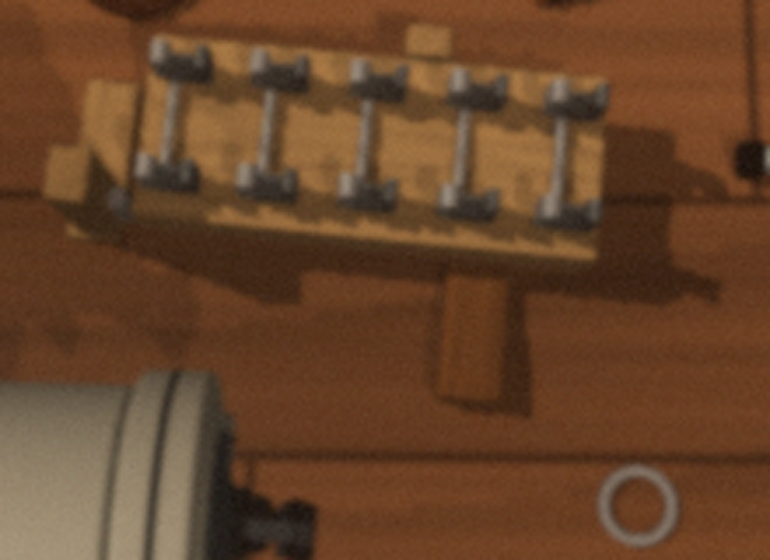

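View pics/h_w.png

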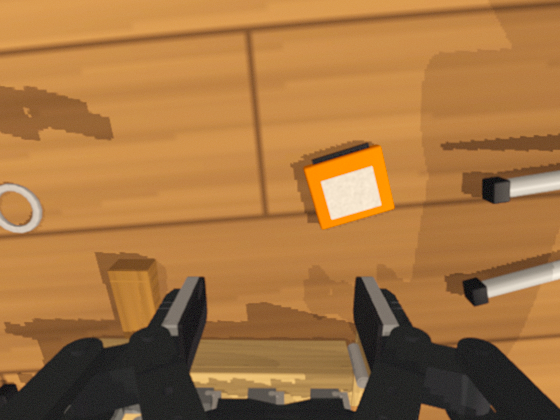

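```bash
python3 - <<'E'
from h import *
c=lambda u,v:(180+u/3.5,150+v/3.5)
P=on("top",[c(155,35),c(607,80),c(597,260)],65);print(P.round(1))
d=P[0]-P[1];print(np.linalg.norm(d),"yaw",np.arctan2(d[1],d[0])-np.pi/2, np.linalg.norm(P[1]-P[2]))
O=np.array([560.2,-15.]);ex=np.array([.9963,-.0859]);ey=np.array([.0859,.9963])
for q in P: r=q[:2]-O;print((r@ex).round(1),(r@ey).round(1))
for y in(124,62,0,-62,-124):print(y,(O+60*ex+y*ey).round(1))
plan([500,200,300],1.485)
for r in tubes():print(r)
E
```

```text
[[ 691.6  118.    65. ]
 [ 664.8 -174.3   65. ]
 [ 547.6 -165.1   65. ]]
293.49918064380205 yaw -0.09124868399703367 117.54603943029852
119.4 143.8
117.9 -149.7
0.4 -150.6
124 [630.6 103.4]
62 [625.3  41.6]
0 [620.  -20.2]
-62 [614.7 -81.9]
-124 [ 609.3 -143.7]
n 5 dist [105.  127.9  95.2] rv [-0.001 -0.001  0.003]
T [[2.72, 1.88, -1.9], [2.72, 1.88, -1.9], [2.73, 1.88, -1.9], [2.73, 1.88, -1.9], [2.73, 1.87, -1.9]]
dr [-0.0, -0.0, 0.001]
(array([  8.1, 357.6]), array([251., 586.,  11.]), 91.0, -2.93)
(array([124.8, 359.7]), array([251., 328.,  11.]), 145.0, -0.069)
(array([112.9, 357.4]), array([256., 355.,  11.]), 160.0, -0.055)
(array([215.6, 354.9]), array([264., 129.,  11.]), 206.0, -0.038)
(array([229.6, 349.3]), array([276.,  99.,  11.]), 209.0, -0.038)
(array([ 13.2, 311.2]), array([351., 587.,  11.]), 94.0, -0.041)
(array([127.5, 240.7]), array([512., 342.,  11.]), 110.0, -1.338)
(array([508.5, 249.2]), array([ 501., -541.,   11.]), 151.0, -1.938)
(array([423.5, 196. ]), array([ 625., -350.,   11.]), 112.0, -1.595)
```

```bash
python3 - <<'E'
from h import *
plan([505,325,210],0.222)
E
```

```text
n 10 dist [110.  253.4   5.4] rv [-1.000e-03  0.000e+00  1.265e+00]
T [[2.62, 0.88, -0.05], [2.71, 0.55, -0.05], [2.76, 0.2, -0.05], [2.76, -0.15, -0.05], [2.72, -0.5, -0.05], [2.63, -0.83, -0.05], [2.51, -1.16, -0.05], [2.34, -1.47, -0.05], [2.14, -1.75, -0.05], [1.9, -2.01, -0.05]]
dr [-0.0, 0.0, 0.127]
```

Call:
{"method": "move_arm", "body": {"translation": [[2.6, 0.9, 0], [2.7, 0.55, 0], [2.75, 0.2, 0], [2.75, -0.15, 0], [2.7, -0.5, 0]], "dr": [[0, 0, 0.127], [0, 0, 0.127], [0, 0, 0.127], [0, 0, 0.127], [0, 0, 0.127]], "fingers": [-0.5, -0.5, -0.5, -0.5, -0.5]}}

```text
time_s: 15.1
tool_pos: [451.0, 197.8, 204.4]
tool_rot: [[0.664, 0.748, -0.001], [0.748, -0.664, 0.001], [-0.0, -0.001, -1.0]]
ft_force: [0.4, -0.7, 0.1]
gripper_width: 63.7
```

Call:
{"method": "move_arm", "body": {"translation": [[2.6, -0.8, 0], [2.5, -1.15, 0], [2.35, -1.5, 0], [2.1, -1.75, 0], [1.9, -2.0, 0]], "dr": [[0, 0, 0.127], [0, 0, 0.127], [0, 0, 0.127], [0, 0, 0.127], [0, 0, 0.127]], "fingers": [-0.5, -0.5, -0.5, -0.5, -0.5]}}

```text
time_s: 15.6
tool_pos: [506.5, 323.5, 204.3]
tool_rot: [[0.978, 0.208, -0.001], [0.208, -0.978, 0.0], [-0.001, -0.001, -1.0]]
ft_force: [-0.6, -0.2, -0.2]
gripper_width: 64.3
```

Call:
{"method": "move_arm", "body": {"translation": [[0, 0, 0], [0, 0, 0]], "dr": [[0, 0, 0], [0, 0, 0]], "fingers": [-0.5, -0.5]}}

```text
time_s: 15.8
tool_pos: [505.7, 323.1, 203.9]
tool_rot: [[0.976, 0.216, -0.002], [0.216, -0.976, -0.0], [-0.002, -0.0, -1.0]]
ft_force: [0.0, -0.6, 1.0]
gripper_width: 63.9
```

```bash
cat >> h.py <<'E'
def look(name,tag):
    import pickle
    ci=manip.camera_info(name);f=manip.grab_frame(name);cv2.imwrite(f"pics/{tag}.png",f[:,:,::-1]);pickle.dump(ci,open(f"{tag}.pkl","wb"));return f,ci
E
python3 - <<'E'
from h import *
st();f,ci=look("wrist","i_w")
hsv=cv2.cvtColor(f,cv2.COLOR_RGB2HSV)
m=((hsv[:,:,1]<60)&(hsv[:,:,2]>120)).astype(np.uint8);m[280:,:]*=1
for c in cv2.findContours(m,cv2.RETR_EXTERNAL,cv2.CHAIN_APPROX_NONE)[0]:
    if cv2.contourArea(c)>300:print(cv2.minAreaRect(c))
E
```

```text
t 15.8 p [505.7 323.1 203.9] yaw 0.218 zz [-0.002 -0.    -1.   ] F [ 0.  -0.6  1. ] w 63.9
((380.6980285644531, 303.3497619628906), (62.5087776184082, 17.794082641601562), 69.32556915283203)
((178.63780212402344, 303.84027099609375), (18.470542907714844, 63.7579460144043), 20.2248592376709)
((289.5, 173.0), (124.0, 19.0), 90.0)
((182.57388305664062, 136.75692749023438), (21.021305084228516, 131.1808624267578), 3.608468770980835)
```

View pics/i_w.png

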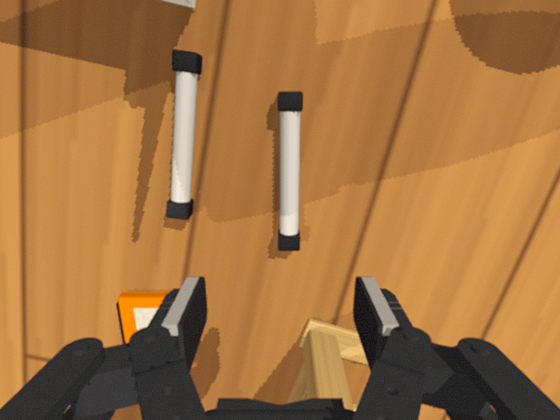

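```bash
cat >> h.py <<'E'
def wtube(ci,a,b,z=11):
    P=on("wrist",[a,b],z,ci);d=P[1]-P[0];print("tube c",P.mean(0).round(1),"len",np.linalg.norm(d).round(1),"axis",np.arctan2(d[1],d[0]).round(3));return P.mean(0)
E
python3 - <<'E'
from h import *
import pickle
ci=pickle.load(open("i_w.pkl","rb"))
wtube(ci,(290,111),(289.3,235));wtube(ci,(186.4,71),(178.5,202))
plan([512,342,50],.222)
E
```

```text
tube c [511.6 337.3  11. ] len 119.8 axis -1.351
tube c [406.6 349.1  11. ] len 120.5 axis -1.497
n 4 dist [   6.6   19.2 -154.2] rv [-0.     0.002 -0.004]
T [[0.27, -0.43, 3.86], [0.27, -0.43, 3.86], [0.27, -0.43, 3.86], [0.27, -0.43, 3.86]]
dr [-0.0, 0.0, -0.001]
```

Call:
{"method": "move_arm", "body": {"translation": [[0.25, -0.35, 4], [0.25, -0.35, 4], [0.25, -0.35, 4], [0.2, -0.35, 4], [0, 0, 3]], "dr": [[0, 0, 0], [0, 0, 0], [0, 0, 0], [0, 0, 0], [0, 0, 0]], "fingers": [-0.5, -0.5, -0.5, -0.5, -0.4]}}

```text
time_s: 16.35
tool_pos: [510.7, 338.5, 12.9]
tool_rot: [[0.976, 0.216, -0.002], [0.216, -0.976, 0.0], [-0.002, -0.0, -1.0]]
ft_force: [-0.6, -1.1, -0.5]
gripper_width: 60.0
```

Call:
{"method": "move_arm", "body": {"translation": [[0, 0, 0], [0, 0, 0]], "dr": [[0, 0, 0], [0, 0, 0]], "fingers": [-0.3, -0.2]}}

```text
time_s: 16.55
tool_pos: [511.5, 339.2, 15.6]
tool_rot: [[0.977, 0.215, -0.001], [0.215, -0.977, 0.001], [-0.001, -0.001, -1.0]]
ft_force: [1.6, 0.3, 0.5]
gripper_width: 51.2
```

```bash
python3 - <<'E'
from h import *
st()
E
```

```text
t 16.55 p [511.5 339.2  15.6] yaw 0.217 zz [-0.001  0.001 -1.   ] F [1.6 0.3 0.5] w 51.2
```

Call:
{"method": "move_arm", "body": {"translation": [[0, 0, 1.2], [0, 0, 0], [0, 0, 0], [0, 0, 0], [0, 0, 0]], "dr": [[0, 0, 0], [0, 0, 0], [0, 0, 0], [0, 0, 0], [0, 0, 0]], "fingers": [-0.1, 0.2, 0.5, 1, 1], "grip_force": 70}}

```text
time_s: 17.05
tool_pos: [511.7, 340.3, 3.9]
tool_rot: [[0.976, 0.216, 0.001], [0.216, -0.976, 0.001], [0.001, -0.001, -1.0]]
ft_force: [-1.5, -1.8, 5.7]
gripper_width: 15.1
```

Call:
{"method": "move_arm", "body": {"translation": [[0, 0, -1], [0, 0, -3], [0, 0, -4], [0, 0, -4], [0, 0, -4]], "dr": [[0, 0, 0], [0, 0, 0], [0, 0, 0], [0, 0, 0], [0, 0, 0]], "fingers": [1, 1, 1, 1, 1]}}

```text
time_s: 17.55
tool_pos: [511.1, 340.0, 165.2]
tool_rot: [[0.976, 0.216, -0.0], [0.216, -0.976, 0.001], [-0.0, -0.001, -1.0]]
ft_force: [1.2, 0.7, 0.3]
gripper_width: 15.6
```

Call:
{"method": "move_arm", "body": {"translation": [[0, 0, -3], [0, 0, 0], [0, 0, 0]], "dr": [[0, 0, 0], [0, 0, 0], [0, 0, 0]], "fingers": [1, 1, 1]}}

```text
time_s: 17.85
tool_pos: [511.4, 340.2, 193.6]
tool_rot: [[0.976, 0.216, 0.001], [0.216, -0.976, 0.002], [0.001, -0.001, -1.0]]
ft_force: [-0.1, -0.8, -1.0]
gripper_width: 15.1
```

```bash
python3 - <<'E'
from h import *
st();f,ci=look("wrist","j_w")
plan([620,-20,200],1.485)
E
```

```text
t 17.85 p [511.4 340.2 193.6] yaw 0.217 zz [ 0.001  0.002 -1.   ] F [-0.1 -0.8 -1. ] w 15.1
n 10 dist [ 109.  -359.9    7.6] rv [-1.000e-03  0.000e+00 -1.268e+00]
T [[0.29, 3.75, -0.08], [-0.19, 3.76, -0.08], [-0.66, 3.7, -0.08], [-1.12, 3.59, -0.08], [-1.57, 3.42, -0.08], [-1.99, 3.19, -0.08], [-2.38, 2.91, -0.08], [-2.73, 2.59, -0.08], [-3.03, 2.23, -0.08], [-3.29, 1.82, -0.08]]
dr [-0.0, 0.0, -0.127]
```

View pics/j_w.png

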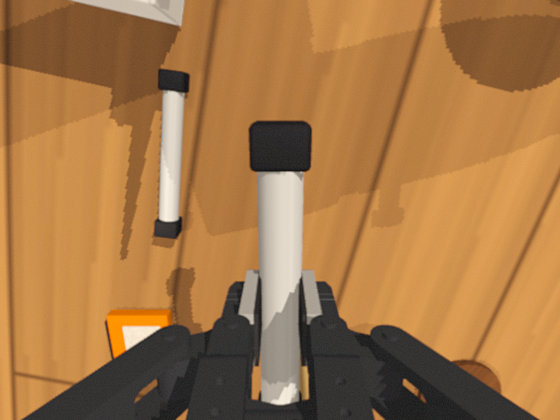

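```bash
python3 - <<'E'
from h import *
import pickle
ci=pickle.load(open("j_w.pkl","rb"));s=manip.read_state();R=s["tool_rot"];p=s["tool_pos"]
for h in(3,7,11):
  for c in(-2,0,2):
    P=[p+R@np.array([x,-75-c,-(h+dz)]) for x in(-11,11) for dz in(11,-11)]
    print(h,c,proj("wrist",P,ci).round(0).tolist())
E
```

```text
3 -2 [[247.0, 125.0], [252.0, 122.0], [309.0, 125.0], [305.0, 122.0]]
3 0 [[247.0, 120.0], [252.0, 117.0], [309.0, 120.0], [305.0, 117.0]]
3 2 [[247.0, 114.0], [251.0, 112.0], [309.0, 114.0], [305.0, 112.0]]
7 -2 [[246.0, 126.0], [251.0, 123.0], [310.0, 126.0], [306.0, 123.0]]
7 0 [[246.0, 120.0], [251.0, 117.0], [310.0, 120.0], [306.0, 117.0]]
7 2 [[246.0, 114.0], [251.0, 112.0], [310.0, 114.0], [306.0, 112.0]]
11 -2 [[245.0, 127.0], [250.0, 123.0], [311.0, 127.0], [306.0, 123.0]]
11 0 [[245.0, 121.0], [250.0, 118.0], [311.0, 121.0], [306.0, 118.0]]
11 2 [[245.0, 115.0], [250.0, 113.0], [311.0, 115.0], [307.0, 113.0]]
```

```bash
python3 - <<'E'
from h import *
plan([625.3,41.6,200],1.485)
E
```

```text
n 10 dist [ 114.3 -298.3    7.6] rv [-1.000e-03  0.000e+00 -1.268e+00]
T [[0.47, 3.16, -0.08], [0.07, 3.19, -0.08], [-0.33, 3.18, -0.08], [-0.73, 3.11, -0.08], [-1.12, 2.99, -0.08], [-1.49, 2.83, -0.08], [-1.84, 2.61, -0.08], [-2.15, 2.36, -0.08], [-2.43, 2.07, -0.08], [-2.67, 1.75, -0.08]]
dr [-0.0, 0.0, -0.127]
```

Call:
{"method": "move_arm", "body": {"translation": [[0.5, 3.15, -0.1], [0.1, 3.2, -0.1], [-0.3, 3.2, -0.1], [-0.7, 3.1, -0.1], [-1.1, 3.0, -0.1]], "dr": [[0, 0, -0.127], [0, 0, -0.127], [0, 0, -0.127], [0, 0, -0.127], [0, 0, -0.127]], "fingers": [1, 1, 1, 1, 1]}}

```text
time_s: 18.4
tool_pos: [569.6, 190.1, 196.0]
tool_rot: [[0.654, 0.756, -0.004], [0.756, -0.654, 0.0], [-0.002, -0.003, -1.0]]
ft_force: [-0.2, 0.3, -0.7]
gripper_width: 15.4
```

Call:
{"method": "move_arm", "body": {"translation": [[-1.5, 2.8, -0.1], [-1.85, 2.6, -0.1], [-2.15, 2.35, -0.1], [-2.4, 2.1, 0], [-2.65, 1.75, 0]], "dr": [[0, 0, -0.127], [0, 0, -0.127], [0, 0, -0.127], [0, 0, -0.127], [0, 0, -0.127]], "fingers": [1, 1, 1, 1, 1]}}

```text
time_s: 18.9
tool_pos: [627.0, 41.6, 198.8]
tool_rot: [[0.078, 0.997, -0.004], [0.997, -0.078, 0.001], [0.001, -0.004, -1.0]]
ft_force: [0.4, 0.0, -0.6]
gripper_width: 15.8
```

Call:
{"method": "move_arm", "body": {"translation": [[0, 0, 0], [0, 0, 0]], "dr": [[0, 0, 0], [0, 0, 0]], "fingers": [1, 1]}}

```text
time_s: 19.1
tool_pos: [626.8, 42.4, 198.8]
tool_rot: [[0.087, 0.996, -0.004], [0.996, -0.087, 0.001], [0.001, -0.004, -1.0]]
ft_force: [0.3, -1.0, -0.2]
gripper_width: 15.1
```

```bash
python3 - <<'E'
from h import *
st();f,ci=look("wrist","k_w")
plan([625.3,41.6,200],1.485)
E
```

```text
t 19.1 p [626.8  42.4 198.8] yaw 1.484 zz [-0.004  0.001 -1.   ] F [ 0.3 -1.  -0.2] w 15.1
n 1 dist [-1.4 -1.5  0.8] rv [-0.003 -0.001  0.   ]
T [[-0.16, -0.13, -0.08]]
dr [-0.003, -0.001, 0.0]
```

View pics/k_w.png

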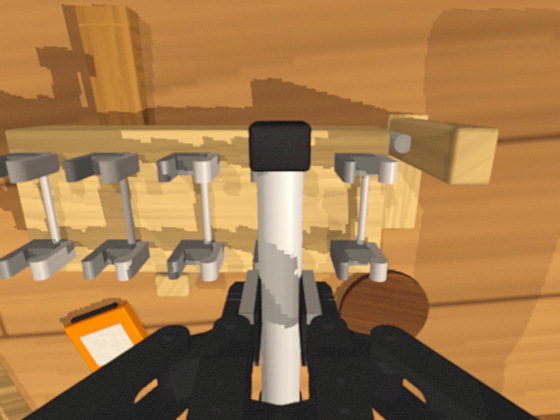

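```bash
python3 - <<'E'
from h import *
crop("pics/k_w.png","pics/k1.png",130,110,270,300,4)
crop("pics/k_w.png","pics/k2.png",310,110,450,300,4)
a=cv2.imread("pics/k1.png");b=cv2.imread("pics/k2.png");cv2.imwrite("pics/k3.png",np.hstack([a,b])[:,:1120][::1]) 
im=np.hstack([a,b]);cv2.imwrite("pics/k3.png",cv2.resize(im,(800,int(im.shape[0]*800/im.shape[1]))))
E
```

```text
(no output)
```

View pics/k3.png

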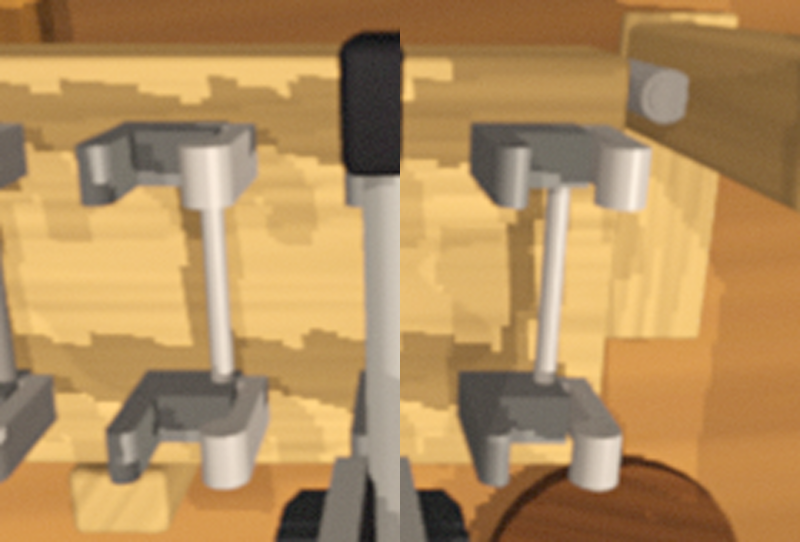

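```bash
python3 - <<'E'
from h import *
import pickle
ci=pickle.load(open("k_w.pkl","rb"))
s=2.857
c3=lambda u,v:(130+u/s,110+v/s); c1=lambda u,v:(310+(u-400)/s,110+v/s)
O=np.array([560.2,-15.]);ex=np.array([.9963,-.0859]);ey=np.array([.0859,.9963])
def rk(q):r=q[:2]-O;return (r@ex).round(1),(r@ey).round(1)
for n,p,z in [("c3 front nose",c3(203,176),107),("c3 front prong inner",c3(108,175),110),("c3 back nose",c3(223,457),107),("c3 back prong inner",c3(137,455),110),
 ("c1 front nose",c1(622,178),107),("c1 front prong inner",c1(528,177),110),("c1 back nose",c1(595,460),107),("c1 back prong inner",c1(508,455),110)]:
    q=on("wrist",[p],z,ci)[0];print(n,q.round(1),rk(q))
E
```

```text
c3 front nose [586.5  -5.5 107. ] (np.float64(25.4), np.float64(11.7))
c3 front prong inner [583.9 -26.6 110. ] (np.float64(24.6), np.float64(-9.5))
c3 back nose [658.5 -11.7 107. ] (np.float64(97.6), np.float64(11.8))
c3 back prong inner [654.6 -32.4 110. ] (np.float64(95.6), np.float64(-9.2))
c1 front nose [597.9 118.3 107. ] (np.float64(26.1), np.float64(136.1))
c1 front prong inner [595.1  95.8 110. ] (np.float64(25.3), np.float64(113.4))
c1 back nose [670.3 111.8 107. ] (np.float64(98.8), np.float64(135.8))
c1 back prong inner [665.4  89.2 110. ] (np.float64(95.8), np.float64(112.8))
```

Call:
{"method": "move_arm", "body": {"translation": [[-0.1, -0.1, 2], [0, 0, 3], [0, 0, 2], [0, 0, 0], [0, 0, 0]], "dr": [[-0.003, 0, 0], [0, 0, 0], [0, 0, 0], [0, 0, 0], [0, 0, 0]], "fingers": [1, 1, 1, 1, 1], "grip_force": 90}}

```text
time_s: 19.65
tool_pos: [626.0, 43.0, 130.8]
tool_rot: [[0.083, 0.997, 0.002], [0.997, -0.083, 0.001], [0.001, 0.002, -1.0]]
ft_force: [0.9, -0.1, 0.7]
gripper_width: 14.5
```

```bash
python3 - <<'E'
from h import *
st();f,ci=look("wrist","l_w")
E
```

```text
t 19.65 p [626.   43.  130.8] yaw 1.488 zz [ 0.002  0.001 -1.   ] F [ 0.9 -0.1  0.7] w 14.5
```

View pics/l_w.png

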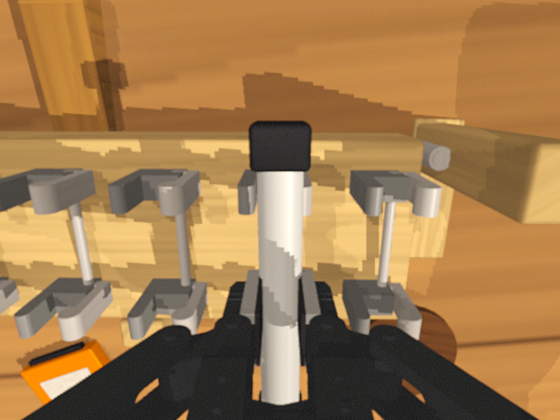

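Clip 2's prong inner edge is at px 258 and the tube's centre at 280. That works out at about 10.6 mm, so the tube is centred and I can press.

Call:
{"method": "move_arm", "body": {"translation": [[0, 0, 0.8], [0, 0, 0.6], [0, 0, 0.5], [0, 0, 0.4], [0, 0, 0.4]], "dr": [[0, 0, 0], [0, 0, 0], [0, 0, 0], [0, 0, 0], [0, 0, 0]], "fingers": [1, 1, 1, 1, 1]}}

```text
time_s: 20.2
tool_pos: [626.9, 41.4, 104.1]
tool_rot: [[0.084, 0.996, 0.004], [0.996, -0.084, -0.001], [-0.0, 0.004, -1.0]]
ft_force: [-0.7, -3.5, 5.8]
gripper_width: 14.5
```

Call:
{"method": "move_arm", "body": {"translation": [[0, 0, 0.4], [0, 0, 0.4], [0, 0, 0.4], [0, 0, 0]], "dr": [[0, 0, 0], [0, 0, 0], [0, 0, 0], [0, 0, 0]], "fingers": [1, 1, 1, 1]}}

```text
time_s: 20.6
tool_pos: [626.3, 41.3, 90.6]
tool_rot: [[0.084, 0.996, 0.002], [0.996, -0.084, -0.0], [-0.0, 0.002, -1.0]]
ft_force: [1.7, -5.3, -5.6]
gripper_width: 14.6
```

Call:
{"method": "move_arm", "body": {"translation": [[0, 0, 0.2], [0, 0, 0.2], [0, 0, 0]], "dr": [[0, 0, 0], [0, 0, 0], [0, 0, 0]], "fingers": [1, 1, 1]}}

```text
time_s: 20.9
tool_pos: [626.3, 42.4, 87.2]
tool_rot: [[0.083, 0.997, 0.002], [0.997, -0.083, 0.001], [0.001, 0.002, -1.0]]
ft_force: [0.2, -1.5, -1.4]
gripper_width: 14.2
```

```bash
python3 - <<'E'
from h import *
st();f,ci=look("wrist","m_w")
E
```

```text
t 20.9 p [626.3  42.4  87.2] yaw 1.488 zz [ 0.002  0.001 -1.   ] F [ 0.2 -1.5 -1.4] w 14.2
```

View pics/m_w.png

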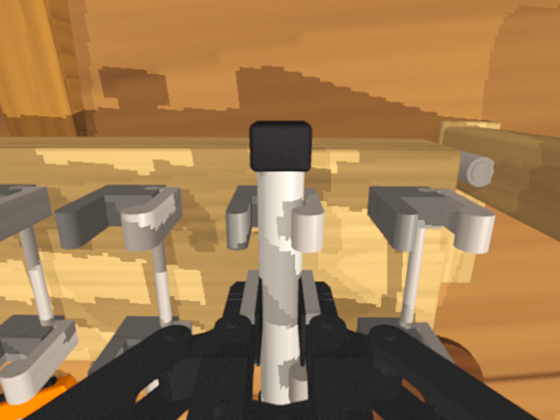

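Call:
{"method": "move_arm", "body": {"translation": [[0, 0, 0.2], [0, 0, 0.1], [0, 0, 0]], "dr": [[0, 0, 0], [0, 0, 0], [0, 0, 0]], "fingers": [1, 1, 1]}}

```text
time_s: 21.25
tool_pos: [626.4, 42.4, 86.7]
tool_rot: [[0.083, 0.997, 0.004], [0.997, -0.083, 0.001], [0.001, 0.004, -1.0]]
ft_force: [-6.0, -1.3, 17.5]
gripper_width: 14.6
```

Call:
{"method": "move_arm", "body": {"translation": [[0, 0, -0.2], [0, 0, 0], [0, 0, 0], [0, 0, 0], [0, 0, 0]], "dr": [[0, 0, 0], [0, 0, 0], [0, 0, 0], [0, 0, 0], [0, 0, 0]], "fingers": [0.5, 0.2, 0.1, 0.1, 0.1]}}

```text
time_s: 21.75
tool_pos: [626.4, 42.1, 86.2]
tool_rot: [[0.083, 0.997, 0.002], [0.997, -0.083, 0.001], [0.001, 0.002, -1.0]]
ft_force: [0.3, 0.2, -0.0]
gripper_width: 38.2
```

Call:
{"method": "move_arm", "body": {"translation": [[0, 0, -1], [0, 0, -2], [0, 0, -3], [0, 0, -3], [0, 0, 0]], "dr": [[0, 0, 0], [0, 0, 0], [0, 0, 0], [0, 0, 0], [0, 0, 0]], "fingers": [0.1, 0.1, 0.1, 0.1, 0.1]}}

```text
time_s: 22.25
tool_pos: [628.0, 41.9, 181.6]
tool_rot: [[0.083, 0.996, 0.01], [0.997, -0.083, 0.0], [0.001, 0.01, -1.0]]
ft_force: [0.8, -0.3, 0.5]
gripper_width: 38.5
```

```bash
python3 - <<'E'
from h import *
st();f,ci=look("wrist","n_w")
E
```

```text
t 22.25 p [628.   41.9 181.6] yaw 1.487 zz [ 0.01  0.   -1.  ] F [ 0.8 -0.3  0.5] w 38.5
```

View pics/n_w.png

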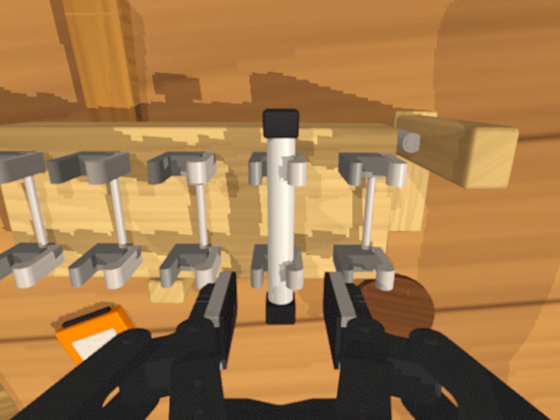

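```bash
python3 - <<'E'
from h import *
plan([407,333,205],0.076)
for r in tubes():
    if r[1][0]>380: print(r)
E
```

```text
n 11 dist [-220.3  291.    25.7] rv [ 0.005 -0.006  1.411]
T [[2.47, -2.21, -0.25], [2.17, -2.51, -0.25], [1.83, -2.77, -0.25], [1.46, -2.98, -0.25], [1.06, -3.14, -0.25], [0.65, -3.25, -0.24], [0.23, -3.31, -0.24], [-0.19, -3.31, -0.24], [-0.62, -3.26, -0.24], [-1.03, -3.15, -0.24], [-1.42, -3.0, -0.24]]
dr [0.0, -0.001, 0.128]
(array([508.6, 248.8]), array([ 501., -542.,   11.]), 147.0, -1.938)
```

Call:
{"method": "move_arm", "body": {"translation": [[2.5, -2.2, -0.5], [2.2, -2.5, -0.5], [1.85, -2.75, -0.3], [1.45, -3.0, -0.3], [1.1, -3.1, -0.2]], "dr": [[0.002, -0.001, 0.128], [0, -0.001, 0.128], [0, -0.001, 0.128], [0, -0.001, 0.128], [0, -0.001, 0.128]], "fingers": [0, -0.2, -0.5, -0.5, -0.5]}}

```text
time_s: 22.85
tool_pos: [525.6, 175.9, 193.5]
tool_rot: [[0.666, 0.746, -0.003], [0.746, -0.666, -0.004], [-0.005, 0.0, -1.0]]
ft_force: [0.2, -0.1, -0.5]
gripper_width: 63.8
```

Call:
{"method": "move_arm", "body": {"translation": [[0.65, -3.25, -0.2], [0.2, -3.3, -0.2], [-0.2, -3.3, -0.2], [-0.6, -3.25, -0.1], [-1.0, -3.15, 0]], "dr": [[0, 0, 0.128], [0, 0, 0.128], [0, 0, 0.128], [0, 0, 0.128], [0, 0, 0.128]], "fingers": [-0.5, -0.5, -0.5, -0.5, -0.5]}}

```text
time_s: 23.35
tool_pos: [425.7, 307.5, 200.2]
tool_rot: [[0.98, 0.2, -0.003], [0.2, -0.98, -0.004], [-0.004, 0.004, -1.0]]
ft_force: [0.1, 0.1, -0.4]
gripper_width: 63.7
```

Call:
{"method": "move_arm", "body": {"translation": [[-1.4, -3.0, 0], [0, 0, 0], [0, 0, 0]], "dr": [[0, 0, 0.128], [0, 0, 0], [0, 0, 0]], "fingers": [-0.5, -0.5, -0.5]}}

```text
time_s: 23.65
tool_pos: [406.4, 333.5, 200.1]
tool_rot: [[0.997, 0.082, -0.003], [0.082, -0.997, -0.005], [-0.003, 0.004, -1.0]]
ft_force: [1.0, 0.2, -0.2]
gripper_width: 63.7
```

```bash
python3 - <<'E'
from h import *
st();f,ci=look("wrist","o_w");look("top","o_t")
E
```

```text
t 23.65 p [406.4 333.5 200.1] yaw 0.082 zz [-0.003 -0.005 -1.   ] F [ 1.   0.2 -0.2] w 63.7
```

View pics/o_w.png

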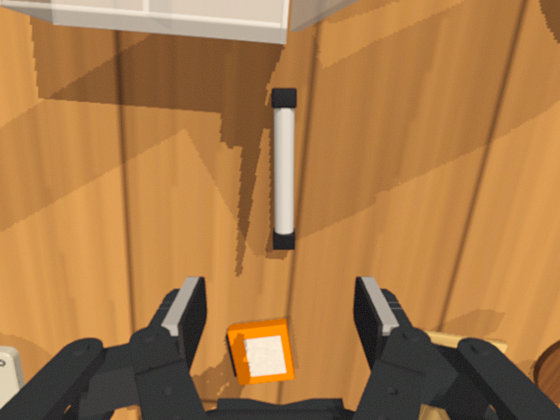

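View pics/o_t.png

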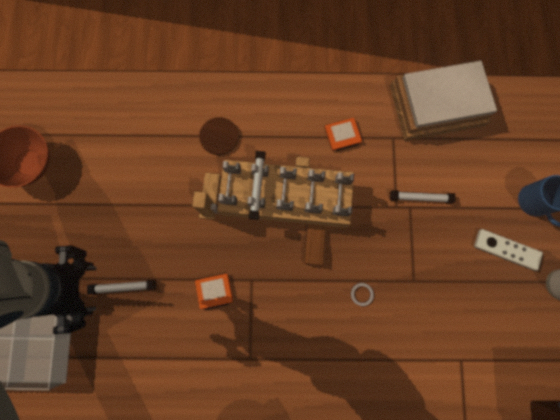

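```bash
python3 - <<'E'
from h import *
import pickle
ci=pickle.load(open("o_w.pkl","rb"))
c=wtube(ci,(285.2,107.5),(284.3,234))
plan([c[0]+.3,c[1]+1,15],.076)
E
```

```text
tube c [409.  348.2  11. ] len 120.5 axis -1.492
n 5 dist [   2.    16.5 -185.4] rv [0.004 0.003 0.004]
T [[0.08, -0.34, 3.71], [0.07, -0.34, 3.71], [0.07, -0.34, 3.71], [0.07, -0.33, 3.71], [0.07, -0.33, 3.71]]
dr [0.001, 0.001, 0.001]
```

Call:
{"method": "move_arm", "body": {"translation": [[0.1, -0.35, 4], [0.1, -0.35, 4], [0.1, -0.35, 4], [0.05, -0.35, 4], [0, -0.25, 2.5]], "dr": [[0, 0, 0], [0, 0, 0], [0, 0, 0], [0, 0, 0], [0, 0, 0]], "fingers": [-0.5, -0.5, -0.5, -0.5, -0.4]}}

```text
time_s: 24.25
tool_pos: [408.7, 347.7, 12.9]
tool_rot: [[0.997, 0.078, -0.004], [0.078, -0.997, -0.005], [-0.005, 0.005, -1.0]]
ft_force: [-0.8, 0.2, -0.3]
gripper_width: 59.6
```

Call:
{"method": "move_arm", "body": {"translation": [[0, 0, 0], [0, 0, 0]], "dr": [[0, 0, 0], [0, 0, 0]], "fingers": [-0.3, -0.2]}}

```text
time_s: 24.45
tool_pos: [409.6, 348.6, 16.1]
tool_rot: [[0.997, 0.079, -0.002], [0.079, -0.997, -0.004], [-0.002, 0.004, -1.0]]
ft_force: [0.0, 0.4, 0.4]
gripper_width: 50.8
```

Call:
{"method": "move_arm", "body": {"translation": [[0, 0, 1.2], [0, 0, 0], [0, 0, 0], [0, 0, 0], [0, 0, 0]], "dr": [[0, 0, 0], [0, 0, 0], [0, 0, 0], [0, 0, 0], [0, 0, 0]], "fingers": [-0.1, 0.2, 0.5, 1, 1], "grip_force": 80}}

```text
time_s: 24.95
tool_pos: [409.4, 349.4, 4.8]
tool_rot: [[0.997, 0.079, -0.0], [0.079, -0.997, -0.003], [-0.001, 0.003, -1.0]]
ft_force: [-0.7, -2.0, 5.9]
gripper_width: 14.8
```

Call:
{"method": "move_arm", "body": {"translation": [[0, 0, -1], [0, 0, -3], [0, 0, -4], [0, 0, -4], [0, 0, -4]], "dr": [[0, 0, 0], [0, 0, 0], [0, 0, 0], [0, 0, 0], [0, 0, 0]], "fingers": [1, 1, 1, 1, 1]}}

```text
time_s: 25.45
tool_pos: [409.0, 349.7, 166.3]
tool_rot: [[0.997, 0.079, -0.001], [0.079, -0.997, -0.003], [-0.001, 0.003, -1.0]]
ft_force: [0.7, 0.5, -1.8]
gripper_width: 14.4
```

Call:
{"method": "move_arm", "body": {"translation": [[0, 0, -3.5], [0, 0, 0], [0, 0, 0]], "dr": [[0, 0, 0], [0, 0, 0], [0, 0, 0]], "fingers": [1, 1, 1]}}

```text
time_s: 25.75
tool_pos: [409.4, 350.1, 199.9]
tool_rot: [[0.997, 0.079, 0.0], [0.079, -0.997, -0.002], [0.0, 0.002, -1.0]]
ft_force: [0.4, 1.2, -1.0]
gripper_width: 14.9
```

```bash
python3 - <<'E'
from h import *
st();f,ci=look("wrist","p_w")
plan([614.5,-81.5,205],1.485)
E
```

```text
t 25.75 p [409.4 350.1 199.9] yaw 0.079 zz [ 0.    -0.002 -1.   ] F [ 0.4  1.2 -1. ] w 14.9
n 11 dist [ 205.5 -431.3    6.3] rv [ 0.002  0.004 -1.406]
T [[1.55, 4.06, -0.05], [1.02, 4.22, -0.05], [0.48, 4.32, -0.05], [-0.08, 4.34, -0.05], [-0.63, 4.3, -0.05], [-1.17, 4.18, -0.05], [-1.7, 4.0, -0.05], [-2.19, 3.75, -0.05], [-2.65, 3.44, -0.05], [-3.07, 3.07, -0.05], [-3.44, 2.66, -0.06]]
dr [0.0, 0.0, -0.128]
```

View pics/p_w.png

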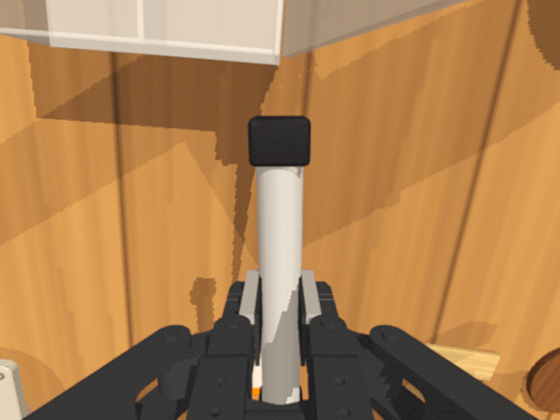

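Call:
{"method": "move_arm", "body": {"translation": [[1.55, 4.1, -0.2], [1.0, 4.2, -0.2], [0.5, 4.3, -0.2], [-0.1, 4.35, 0], [-0.6, 4.3, 0]], "dr": [[0, 0, -0.128], [0, 0, -0.128], [0, 0, -0.128], [0, 0, -0.128], [0, 0, -0.128]], "fingers": [1, 1, 1, 1, 1]}}

```text
time_s: 26.3
tool_pos: [502.6, 152.2, 204.1]
tool_rot: [[0.749, 0.663, -0.004], [0.663, -0.749, -0.004], [-0.006, 0.0, -1.0]]
ft_force: [0.3, 0.5, -1.2]
gripper_width: 15.1
```

Call:
{"method": "move_arm", "body": {"translation": [[-1.2, 4.2, 0], [-1.7, 4.0, 0], [-2.2, 3.75, 0], [-2.65, 3.45, 0], [-3.05, 3.1, 0]], "dr": [[0, 0, -0.128], [0, 0, -0.128], [0, 0, -0.128], [0, 0, -0.128], [0, 0, -0.128]], "fingers": [1, 1, 1, 1, 1]}}

```text
time_s: 26.8
tool_pos: [596.7, -44.0, 204.4]
tool_rot: [[0.205, 0.979, -0.004], [0.979, -0.205, -0.003], [-0.004, -0.004, -1.0]]
ft_force: [0.9, 0.6, 0.1]
gripper_width: 14.6
```

Call:
{"method": "move_arm", "body": {"translation": [[-3.4, 2.7, 0], [0, 0, 0], [0, 0, 0]], "dr": [[0, 0, -0.128], [0, 0, 0], [0, 0, 0]], "fingers": [1, 1, 1]}}

```text
time_s: 27.1
tool_pos: [615.6, -82.2, 204.0]
tool_rot: [[0.086, 0.996, -0.005], [0.996, -0.086, -0.003], [-0.003, -0.005, -1.0]]
ft_force: [-0.2, -0.6, -0.3]
gripper_width: 15.3
```

```bash
python3 - <<'E'
from h import *
st()
plan([616.8,-81,130],1.485)
E
```

```text
t 27.1 p [615.6 -82.2 204. ] yaw 1.485 zz [-0.005 -0.003 -1.   ] F [-0.2 -0.6 -0.3] w 15.3
n 2 dist [  1.2   1.2 -74. ] rv [-0.005  0.003 -0.   ]
T [[0.07, 0.07, 3.7], [0.07, 0.06, 3.7]]
dr [-0.002, 0.001, -0.0]
```

Call:
{"method": "move_arm", "body": {"translation": [[0.1, 0.1, 2.5], [0, 0, 2.5], [0, 0, 2.5], [0, 0, 0], [0, 0, 0]], "dr": [[-0.005, 0.003, 0], [0, 0, 0], [0, 0, 0], [0, 0, 0], [0, 0, 0]], "fingers": [1, 1, 1, 1, 1], "grip_force": 90}}

```text
time_s: 27.6
tool_pos: [616.8, -79.5, 131.3]
tool_rot: [[0.083, 0.997, 0.003], [0.997, -0.083, -0.001], [-0.0, 0.003, -1.0]]
ft_force: [-0.2, -0.3, -0.2]
gripper_width: 14.6
```

```bash
python3 - <<'E'
from h import *
st();f,ci=look("wrist","q_w")
crop("pics/q_w.png","pics/q1.png",200,100,360,300,3)
E
```

```text
t 27.6 p [616.8 -79.5 131.3] yaw 1.488 zz [ 0.003 -0.001 -1.   ] F [-0.2 -0.3 -0.2] w 14.6
```

View pics/q_w.png

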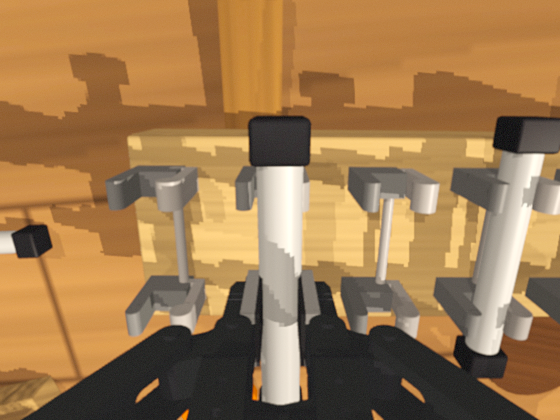

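View pics/q1.png

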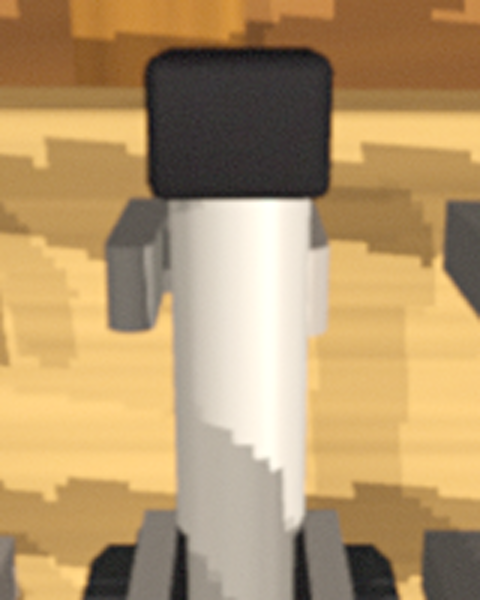

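Call:
{"method": "move_arm", "body": {"translation": [[-0.1, 0, 0.8], [0, 0, 0.6], [0, 0, 0.5], [0, 0, 0.4], [0, 0, 0.4]], "dr": [[0, 0, 0], [0, 0, 0], [0, 0, 0], [0, 0, 0], [0, 0, 0]], "fingers": [1, 1, 1, 1, 1]}}

```text
time_s: 28.15
tool_pos: [617.9, -82.4, 104.9]
tool_rot: [[0.084, 0.996, 0.005], [0.996, -0.084, -0.003], [-0.002, 0.006, -1.0]]
ft_force: [-0.3, -4.1, 6.7]
gripper_width: 14.6
```

Call:
{"method": "move_arm", "body": {"translation": [[0, 0, 0.4], [0, 0, 0.4], [0, 0, 0.4], [0, 0, 0.2], [0, 0, 0]], "dr": [[0, 0, 0], [0, 0, 0], [0, 0, 0], [0, 0, 0], [0, 0, 0]], "fingers": [1, 1, 1, 1, 1]}}

```text
time_s: 28.65
tool_pos: [617.2, -81.8, 89.3]
tool_rot: [[0.084, 0.996, 0.003], [0.996, -0.084, -0.001], [-0.001, 0.003, -1.0]]
ft_force: [1.9, -5.1, -6.6]
gripper_width: 14.2
```

Call:
{"method": "move_arm", "body": {"translation": [[0, 0, 0.2], [0, 0, 0.2], [0, 0, 0.1], [0, 0, 0]], "dr": [[0, 0, 0], [0, 0, 0], [0, 0, 0], [0, 0, 0]], "fingers": [1, 1, 1, 1]}}

```text
time_s: 29.05
tool_pos: [617.5, -81.5, 87.6]
tool_rot: [[0.083, 0.997, 0.006], [0.997, -0.083, -0.002], [-0.001, 0.006, -1.0]]
ft_force: [-7.4, -1.2, 18.7]
gripper_width: 14.3
```

Seated against 19 N. Now release, rise and look.

Call:
{"method": "move_arm", "body": {"translation": [[0, 0, -0.2], [0, 0, 0], [0, 0, 0], [0, 0, 0], [0, 0, 0]], "dr": [[0, 0, 0], [0, 0, 0], [0, 0, 0], [0, 0, 0], [0, 0, 0]], "fingers": [0.5, 0.2, 0.1, 0.1, 0.1]}}

```text
time_s: 29.55
tool_pos: [617.4, -81.4, 86.8]
tool_rot: [[0.083, 0.997, 0.003], [0.997, -0.083, -0.001], [-0.0, 0.003, -1.0]]
ft_force: [-0.4, -0.2, -1.1]
gripper_width: 38.2
```

Call:
{"method": "move_arm", "body": {"translation": [[0, 0, -1], [0, 0, -2], [0, 0, -3], [0, 0, -3], [0, 0, -3]], "dr": [[0, 0, 0], [0, 0, 0], [0, 0, 0], [0, 0, 0], [0, 0, 0]], "fingers": [0.1, 0.1, 0.1, 0.1, 0.1]}}

```text
time_s: 30.05
tool_pos: [616.8, -81.4, 209.0]
tool_rot: [[0.083, 0.997, 0.004], [0.997, -0.083, -0.001], [-0.001, 0.004, -1.0]]
ft_force: [0.6, -0.3, 0.2]
gripper_width: 38.4
```

```bash
python3 - <<'E'
from h import *
st();f,ci=look("wrist","r_w")
plan([625,-330,205],1.55)
print(manip.read_state()["joint_pos"].round(2))
E
```

```text
t 30.05 p [616.8 -81.4 209. ] yaw 1.487 zz [ 0.004 -0.001 -1.   ] F [ 0.6 -0.3  0.2] w 38.4
n 6 dist [   6.8 -248.3   -9.4] rv [ 0.011  0.002 -0.063]
T [[-4.11, 0.46, 0.17], [-4.12, 0.41, 0.17], [-4.12, 0.37, 0.16], [-4.13, 0.33, 0.16], [-4.13, 0.28, 0.16], [-4.13, 0.24, 0.16]]
dr [0.002, 0.0, -0.01]
[-0.27  0.38  0.16  1.34 -0.   -0.18]
```

View pics/r_w.png

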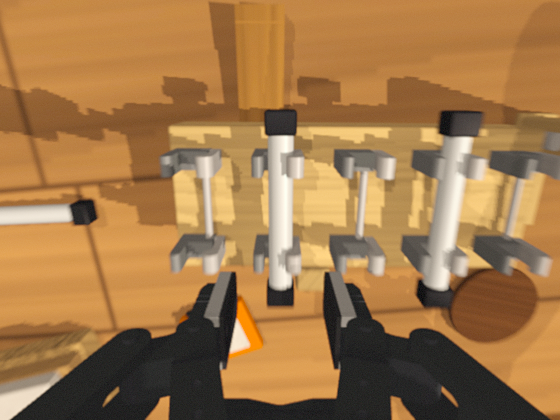

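```bash
python3 - <<'E'
from h import *
plan([625,-365,205],-0.03)
E
```

```text
n 11 dist [   6.8 -283.3   -9.4] rv [ 0.01  -0.007  1.517]
T [[-2.56, 0.28, 0.09], [-2.5, 0.62, 0.09], [-2.39, 0.96, 0.1], [-2.23, 1.28, 0.1], [-2.04, 1.58, 0.1], [-1.8, 1.84, 0.1], [-1.53, 2.07, 0.09], [-1.23, 2.26, 0.09], [-0.91, 2.41, 0.09], [-0.57, 2.51, 0.09], [-0.22, 2.57, 0.09]]
dr [0.001, -0.001, 0.138]
```

Call:
{"method": "move_arm", "body": {"translation": [[-2.55, 0.3, 0.1], [-2.5, 0.6, 0.1], [-2.4, 0.95, 0.1], [-2.25, 1.3, 0.1], [-2.05, 1.6, 0.1]], "dr": [[0.001, 0, 0.138], [0.001, 0, 0.138], [0.001, 0, 0.138], [0.001, 0, 0.138], [0.001, 0, 0.138]], "fingers": [0, -0.3, -0.5, -0.5, -0.5]}}

```text
time_s: 30.6
tool_pos: [620.0, -211.6, 202.7]
tool_rot: [[0.703, 0.712, -0.0], [0.712, -0.703, 0.001], [0.0, -0.001, -1.0]]
ft_force: [-0.3, 0.8, -0.1]
gripper_width: 64.0
```

Call:
{"method": "move_arm", "body": {"translation": [[-1.8, 1.85, 0.1], [-1.5, 2.05, 0.1], [-1.25, 2.25, 0.1], [-0.9, 2.4, 0.1], [-0.55, 2.5, 0.1]], "dr": [[0, 0, 0.138], [0, 0, 0.138], [0, 0, 0.138], [0, 0, 0.138], [0, 0, 0.138]], "fingers": [-0.5, -0.5, -0.5, -0.5, -0.5]}}

```text
time_s: 31.1
tool_pos: [623.0, -339.8, 197.5]
tool_rot: [[0.995, 0.101, -0.0], [0.101, -0.995, 0.001], [-0.0, -0.001, -1.0]]
ft_force: [0.2, 0.8, 0.2]
gripper_width: 64.3
```

Call:
{"method": "move_arm", "body": {"translation": [[-0.2, 2.55, 0.1], [0, 0, 0], [0, 0, 0]], "dr": [[0, 0, 0.138], [0, 0, 0], [0, 0, 0]], "fingers": [-0.5, -0.5, -0.5]}}

```text
time_s: 31.4
tool_pos: [623.6, -364.6, 195.9]
tool_rot: [[1.0, -0.03, -0.001], [-0.03, -1.0, 0.001], [-0.001, -0.001, -1.0]]
ft_force: [-0.1, -0.2, -0.0]
gripper_width: 64.1
```

```bash
python3 - <<'E'
from h import *
st();f,ci=look("wrist","s_w")
E
```

```text
t 31.4 p [ 623.6 -364.6  195.9] yaw -0.03 zz [-0.001  0.001 -1.   ] F [-0.1 -0.2 -0. ] w 64.1
```

View pics/s_w.png

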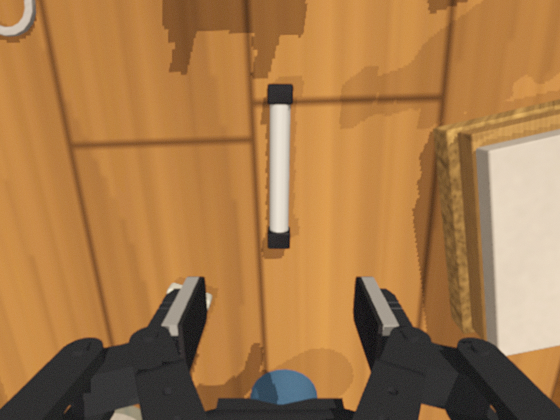

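```bash
python3 - <<'E'
from h import *
import pickle
ci=pickle.load(open("s_w.pkl","rb"))
c=wtube(ci,(280,104.5),(278.8,233))
plan([c[0],c[1]+1,15],-.03)
E
```

```text
tube c [ 623.2 -346.3   11. ] len 120.4 axis -1.611
n 5 dist [  -0.6   18.5 -181.2] rv [-0.001  0.001  0.001]
T [[-0.02, -0.37, 3.62], [-0.02, -0.37, 3.62], [-0.02, -0.37, 3.62], [-0.02, -0.37, 3.62], [-0.02, -0.37, 3.62]]
dr [-0.0, 0.0, 0.0]
```

Call:
{"method": "move_arm", "body": {"translation": [[0, -0.35, 4], [0, -0.35, 4], [0, -0.35, 4], [0, -0.35, 4], [-0.1, -0.3, 2.2]], "dr": [[0, 0, 0.002], [0, 0, 0.002], [0, 0, 0.002], [0, 0, 0.002], [0, 0, 0]], "fingers": [-0.5, -0.5, -0.5, -0.5, -0.4]}}

```text
time_s: 31.95
tool_pos: [622.4, -344.6, 11.2]
tool_rot: [[0.999, -0.036, -0.004], [-0.036, -0.999, 0.003], [-0.004, -0.003, -1.0]]
ft_force: [0.0, 0.3, -0.2]
gripper_width: 59.7
```

Call:
{"method": "move_arm", "body": {"translation": [[0, 0, 0], [0, 0, 0]], "dr": [[0, 0, 0], [0, 0, 0]], "fingers": [-0.3, -0.2]}}

```text
time_s: 32.15
tool_pos: [623.9, -346.5, 15.2]
tool_rot: [[0.999, -0.037, -0.0], [-0.037, -0.999, 0.001], [-0.0, -0.001, -1.0]]
ft_force: [0.4, -0.1, 0.7]
gripper_width: 50.8
```

Call:
{"method": "move_arm", "body": {"translation": [[0, 0, 1.1], [0, 0, 0], [0, 0, 0], [0, 0, 0], [0, 0, 0]], "dr": [[0, 0, 0], [0, 0, 0], [0, 0, 0], [0, 0, 0], [0, 0, 0]], "fingers": [-0.1, 0.2, 0.5, 1, 1], "grip_force": 80}}

```text
time_s: 32.65
tool_pos: [623.7, -347.4, 4.1]
tool_rot: [[0.999, -0.039, 0.0], [-0.039, -0.999, 0.0], [0.0, -0.0, -1.0]]
ft_force: [-0.9, -0.4, 5.5]
gripper_width: 14.8
```

Call:
{"method": "move_arm", "body": {"translation": [[0, 0, -1], [0, 0, -3], [0, 0, -4], [0, 0, -4], [0, 0, -4]], "dr": [[0, 0, 0], [0, 0, 0], [0, 0, 0], [0, 0, 0], [0, 0, 0]], "fingers": [1, 1, 1, 1, 1]}}

```text
time_s: 33.15
tool_pos: [623.2, -347.1, 165.3]
tool_rot: [[0.999, -0.039, -0.001], [-0.039, -0.999, 0.001], [-0.001, -0.001, -1.0]]
ft_force: [0.9, -0.6, -1.5]
gripper_width: 14.7
```

Call:
{"method": "move_arm", "body": {"translation": [[0, 0, -3.5], [0, 0, 0], [0, 0, 0]], "dr": [[0, 0, 0], [0, 0, 0], [0, 0, 0]], "fingers": [1, 1, 1]}}

```text
time_s: 33.45
tool_pos: [623.6, -347.4, 199.1]
tool_rot: [[0.999, -0.039, 0.001], [-0.039, -0.999, -0.0], [0.001, 0.0, -1.0]]
ft_force: [0.2, 0.2, -1.1]
gripper_width: 14.9
```

```bash
python3 - <<'E'
from h import *
st();f,ci=look("wrist","u_w")
plan([610,-143,205],1.485)
E
```

```text
t 33.45 p [ 623.6 -347.4  199.1] yaw -0.039 zz [ 0.001 -0.    -1.   ] F [ 0.2  0.2 -1.1] w 14.9
n 11 dist [-13.2 204.1   7.4] rv [-0.002  0.    -1.524]
T [[-0.19, -1.85, -0.06], [0.07, -1.86, -0.07], [0.32, -1.83, -0.07], [0.57, -1.77, -0.07], [0.81, -1.67, -0.07], [1.03, -1.55, -0.07], [1.24, -1.39, -0.07], [1.42, -1.2, -0.07], [1.57, -1.0, -0.07], [1.69, -0.77, -0.07], [1.78, -0.53, -0.07]]
dr [-0.0, 0.0, -0.139]
```

View pics/u_w.png

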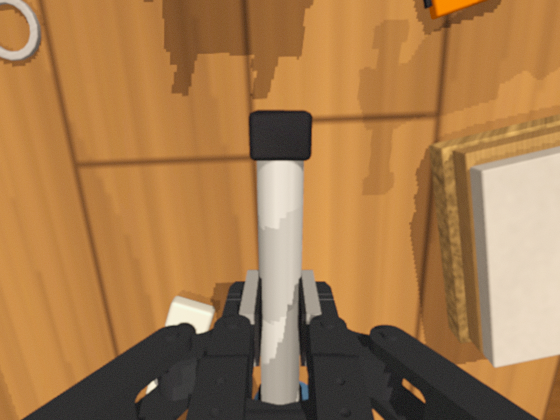

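Call:
{"method": "move_arm", "body": {"translation": [[-0.2, -1.85, -0.2], [0.1, -1.85, -0.2], [0.3, -1.85, -0.2], [0.6, -1.75, 0], [0.8, -1.65, 0]], "dr": [[0, 0, -0.139], [0, 0, -0.139], [0, 0, -0.139], [0, 0, -0.139], [0, 0, -0.139]], "fingers": [1, 1, 1, 1, 1]}}

```text
time_s: 34.0
tool_pos: [617.0, -253.7, 202.2]
tool_rot: [[0.789, 0.615, -0.004], [0.615, -0.789, 0.003], [-0.001, -0.004, -1.0]]
ft_force: [-0.3, 0.7, -0.4]
gripper_width: 14.7
```

Call:
{"method": "move_arm", "body": {"translation": [[1.0, -1.5, 0], [1.25, -1.4, 0], [1.4, -1.2, 0], [1.55, -1.0, 0], [1.7, -0.75, 0]], "dr": [[0, 0, -0.139], [0, 0, -0.139], [0, 0, -0.139], [0, 0, -0.139], [0, 0, -0.139]], "fingers": [1, 1, 1, 1, 1]}}

```text
time_s: 34.5
tool_pos: [610.7, -161.7, 202.4]
tool_rot: [[0.212, 0.977, -0.004], [0.977, -0.212, 0.002], [0.001, -0.004, -1.0]]
ft_force: [-0.2, 1.1, -0.7]
gripper_width: 14.6
```

Call:
{"method": "move_arm", "body": {"translation": [[1.75, -0.2, 0], [0, 0, 0], [0, 0, 0]], "dr": [[0, 0, -0.139], [0, 0, 0], [0, 0, 0]], "fingers": [1, 1, 1]}}

```text
time_s: 34.8
tool_pos: [613.0, -144.9, 203.1]
tool_rot: [[0.082, 0.997, -0.003], [0.997, -0.082, 0.001], [0.001, -0.003, -1.0]]
ft_force: [-0.2, -0.3, -0.7]
gripper_width: 14.9
```

```bash
python3 - <<'E'
from h import *
st()
plan([613,-143.2,130],1.487)
E
```

```text
t 34.8 p [ 613.  -144.9  203.1] yaw 1.488 zz [-0.003  0.001 -1.   ] F [-0.2 -0.3 -0.7] w 14.9
n 2 dist [  0.    1.7 -73.1] rv [-0.003 -0.001  0.001]
T [[0.08, 0.0, 3.65], [0.08, -0.0, 3.65]]
dr [-0.001, -0.001, 0.001]
```

Call:
{"method": "move_arm", "body": {"translation": [[0.1, 0, 2.5], [0, 0, 2.5], [0, 0, 2.4], [0, 0, 0], [0, 0, 0]], "dr": [[-0.003, 0, 0], [0, 0, 0], [0, 0, 0], [0, 0, 0], [0, 0, 0]], "fingers": [1, 1, 1, 1, 1], "grip_force": 90}}

```text
time_s: 35.3
tool_pos: [613.3, -144.8, 130.2]
tool_rot: [[0.083, 0.997, 0.001], [0.997, -0.083, 0.001], [0.001, 0.001, -1.0]]
ft_force: [-0.5, -0.3, -0.8]
gripper_width: 14.5
```

```bash
python3 - <<'E'
from h import *
st();f,ci=look("wrist","v_w")
crop("pics/v_w.png","pics/v1.png",200,100,360,300,3)
E
```

```text
t 35.3 p [ 613.3 -144.8  130.2] yaw 1.488 zz [ 0.001  0.001 -1.   ] F [-0.5 -0.3 -0.8] w 14.5
```

View pics/v1.png

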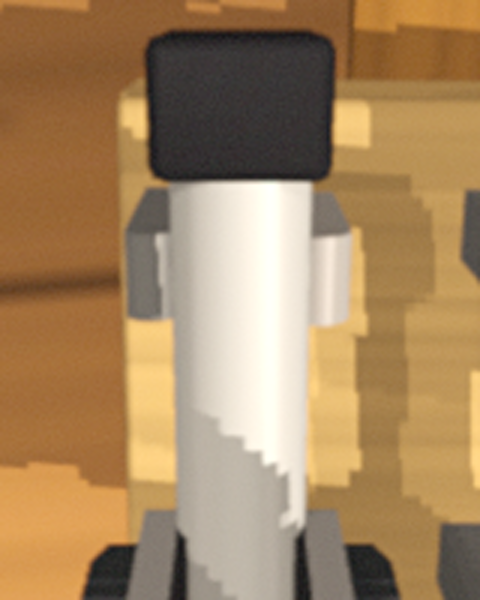

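View pics/v_w.png

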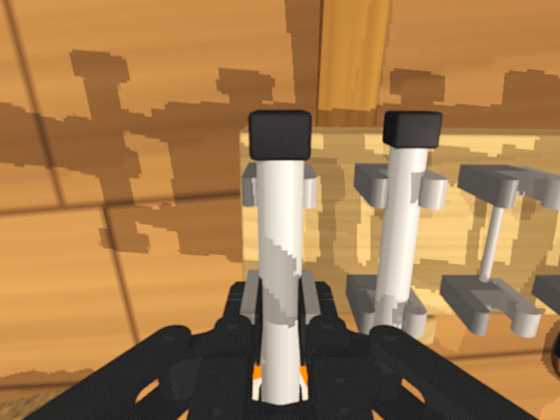

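Call:
{"method": "move_arm", "body": {"translation": [[0.2, 0, 0], [0, 0, 0], [0, 0, 0]], "dr": [[0, 0, 0], [0, 0, 0], [0, 0, 0]], "fingers": [1, 1, 1]}}

```text
time_s: 35.65
tool_pos: [614.0, -142.1, 131.0]
tool_rot: [[0.081, 0.997, 0.003], [0.997, -0.081, 0.0], [0.001, 0.003, -1.0]]
ft_force: [-0.2, 0.4, 0.0]
gripper_width: 14.3
```

```bash
python3 - <<'E'
from h import *
st();f,ci=look("wrist","v2_w")
crop("pics/v2_w.png","pics/v3.png",200,100,360,300,3)
E
```

```text
t 35.65 p [ 614.  -142.1  131. ] yaw 1.49 zz [ 0.003  0.    -1.   ] F [-0.2  0.4  0. ] w 14.3
```

View pics/v3.png

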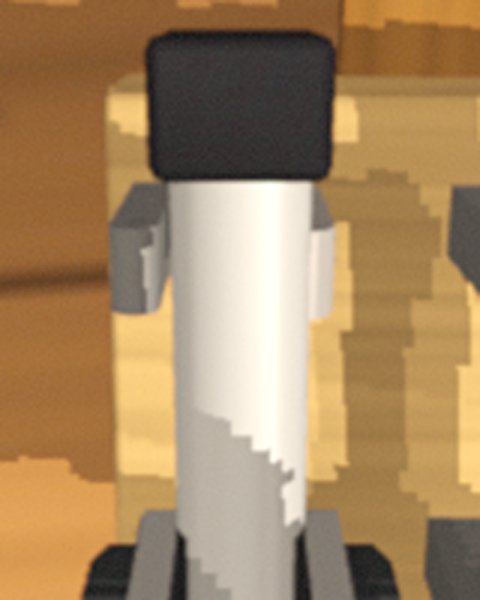

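Call:
{"method": "move_arm", "body": {"translation": [[-0.05, 0, 0.8], [0, 0, 0.6], [0, 0, 0.5], [0, 0, 0.4], [0, 0, 0.4]], "dr": [[0, 0, 0], [0, 0, 0], [0, 0, 0], [0, 0, 0], [0, 0, 0]], "fingers": [1, 1, 1, 1, 1]}}

```text
time_s: 36.2
tool_pos: [614.3, -143.5, 103.9]
tool_rot: [[0.081, 0.997, 0.004], [0.997, -0.081, -0.001], [-0.001, 0.004, -1.0]]
ft_force: [-1.2, -3.0, 6.7]
gripper_width: 14.5
```

Call:
{"method": "move_arm", "body": {"translation": [[0, 0, 0.4], [0, 0, 0.4], [0, 0, 0.4], [0, 0, 0.2], [0, 0, 0]], "dr": [[0, 0, 0], [0, 0, 0], [0, 0, 0], [0, 0, 0], [0, 0, 0]], "fingers": [1, 1, 1, 1, 1]}}

```text
time_s: 36.7
tool_pos: [613.6, -143.2, 88.5]
tool_rot: [[0.081, 0.997, 0.001], [0.997, -0.081, 0.0], [0.0, 0.001, -1.0]]
ft_force: [2.6, -5.5, -6.1]
gripper_width: 14.4
```

Call:
{"method": "move_arm", "body": {"translation": [[0, 0, 0.2], [0, 0, 0.2], [0, 0, 0.1], [0, 0, 0]], "dr": [[0, 0, 0], [0, 0, 0], [0, 0, 0], [0, 0, 0]], "fingers": [1, 1, 1, 1]}}

```text
time_s: 37.1
tool_pos: [613.8, -142.9, 86.8]
tool_rot: [[0.08, 0.997, 0.004], [0.997, -0.08, -0.001], [-0.001, 0.004, -1.0]]
ft_force: [-7.0, -2.8, 19.1]
gripper_width: 14.2
```

Call:
{"method": "move_arm", "body": {"translation": [[0, 0, -0.2], [0, 0, 0], [0, 0, 0], [0, 0, 0], [0, 0, 0]], "dr": [[0, 0, 0], [0, 0, 0], [0, 0, 0], [0, 0, 0], [0, 0, 0]], "fingers": [0.5, 0.2, 0.1, 0.1, 0.1]}}

```text
time_s: 37.6
tool_pos: [613.7, -142.4, 85.9]
tool_rot: [[0.08, 0.997, 0.002], [0.997, -0.08, 0.001], [0.001, 0.002, -1.0]]
ft_force: [-0.3, -0.4, 0.2]
gripper_width: 38.4
```

Call:
{"method": "move_arm", "body": {"translation": [[0, 0, -1], [0, 0, -2], [0, 0, -3], [0, 0, -3], [0, 0, -3]], "dr": [[0, 0, 0], [0, 0, 0], [0, 0, 0], [0, 0, 0], [0, 0, 0]], "fingers": [0.1, 0.1, 0.1, 0.1, 0.1]}}

```text
time_s: 38.1
tool_pos: [613.4, -142.6, 208.2]
tool_rot: [[0.08, 0.997, 0.003], [0.997, -0.08, 0.001], [0.001, 0.003, -1.0]]
ft_force: [0.2, 0.3, -0.8]
gripper_width: 38.6
```

Call:
{"method": "move_arm", "body": {"translation": [[2, -3, -1], [2, -3, -1], [1, -3, 0], [0, 0, 0], [0, 0, 0]], "dr": [[0, 0, 0], [0, 0, 0], [0, 0, 0], [0, 0, 0], [0, 0, 0]], "fingers": [0.1, 0.1, 0.1, 0.1, 0.1]}}

```text
time_s: 38.6
tool_pos: [527.8, -85.5, 227.3]
tool_rot: [[0.08, 0.997, 0.004], [0.997, -0.08, 0.0], [0.0, 0.004, -1.0]]
ft_force: [-1.3, 0.4, -0.1]
gripper_width: 38.1
```

```bash
python3 - <<'E'
from h import *
st();f,ci=look("wrist","w_w");look("scene","w_s");crop("pics/w_s.png","pics/w_s1.png",150,150,400,310,3)
E
```

```text
t 38.6 p [527.8 -85.5 227.3] yaw 1.491 zz [ 0.004  0.    -1.   ] F [-1.3  0.4 -0.1] w 38.1
```

View pics/w_w.png

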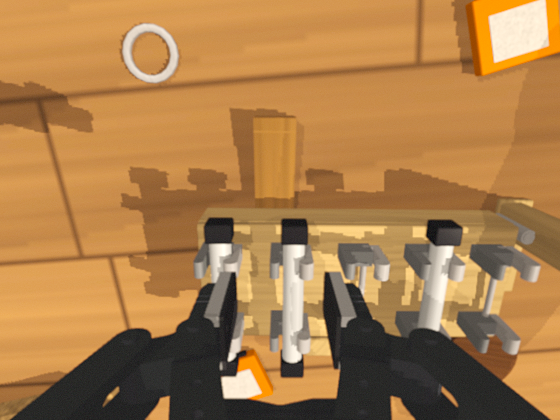

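View pics/w_s1.png

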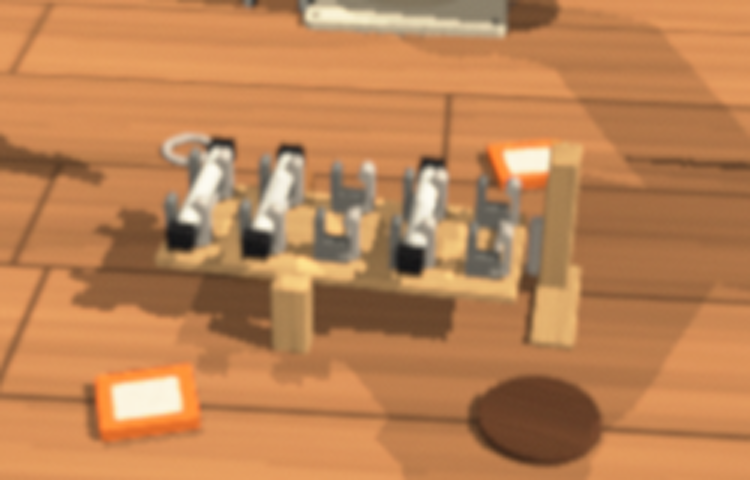

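Call:
{"method": "move_arm", "body": {"translation": [[-4, -3, -2], [-4, -3, -2], [-4, -3, -1], [-4, -1, 0], [-4, 0, 0]], "dr": [[0, 0, 0], [0, 0, 0], [0, 0, 0], [0, 0, 0], [0, 0, 0]], "fingers": [0.1, 0.1, 0.1, 0.1, 0.1]}}

```text
time_s: 39.2
tool_pos: [416.3, -273.0, 273.4]
tool_rot: [[0.081, 0.997, 0.003], [0.997, -0.081, -0.0], [0.0, 0.003, -1.0]]
ft_force: [1.0, 0.4, -0.6]
gripper_width: 38.4
```

Call:
{"method": "move_arm", "body": {"translation": [[-3, 0, 0], [0, 0, 0], [0, 0, 0], [0, 0, 0], [0, 0, 0]], "dr": [[0, 0, 0], [0, 0, 0], [0, 0, 0], [0, 0, 0], [0, 0, 0]], "fingers": [0.1, 0.1, 0.1, 0.1, 0.1]}}

```text
time_s: 39.7
tool_pos: [415.2, -300.0, 272.7]
tool_rot: [[0.079, 0.997, 0.002], [0.997, -0.079, 0.001], [0.001, 0.002, -1.0]]
ft_force: [0.5, -0.6, 0.3]
gripper_width: 38.3
```

```bash
python3 - <<'E'
from h import *
st();look("top","x_t");crop("pics/x_t.png","pics/x1.png",180,140,380,290,4)
E
```

```text
t 39.7 p [ 415.2 -300.   272.7] yaw 1.491 zz [ 0.002  0.001 -1.   ] F [ 0.5 -0.6  0.3] w 38.3
```

View pics/x_t.png

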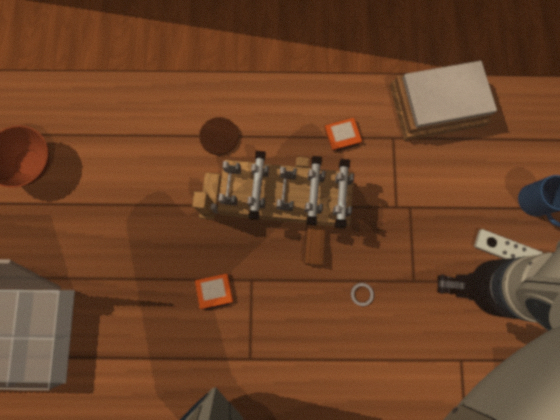

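View pics/x1.png

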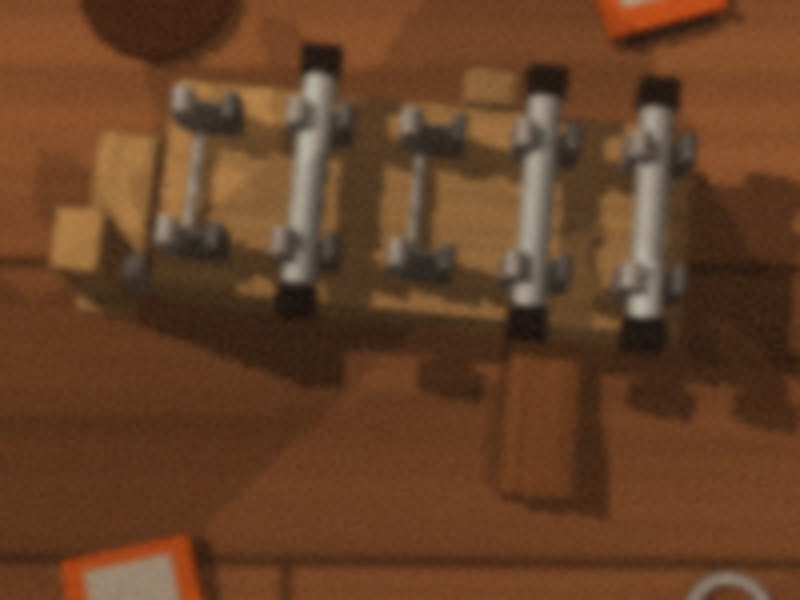

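```bash
python3 - <<'E'
from h import *
print(manip.sign_off())
E
```

```text
the job is handed in; nothing more can be done
None
```

The rack is home and jammed by the wedge, all three tubes are in clips, and the job is handed in at about 40 s of the 210 s allowed.

- **Wedge:** I pushed it under the front board at about y = −80 mm of the rack frame until the force reached about 23 N. That is above the suggested 10 to 15 N. Once I let go, the rack stayed against its stop.
- **Tubes:** I saw three tubes and pressed them into clips 2, 4 and 5. Each stopped against 17 to 19 N, and I then let go.

**Last checks:** The final top view shows the rack's back corners within about 3 px (roughly 6 mm) of where they were just after jamming. The wedge is still under the board, and the cartridges, ring and coaster look unmoved. Both jaw noses are over each tube, and no loose tubes remain.

**Checks that disagreed:** The gripper read 14 to 15 mm on the 18 mm tubes. The top and wrist cameras differed by 2 to 4 mm along the tubes. I allowed for that at each clip by looking again at the held tube.

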